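# Turn the album leaf over its spine

## Task

Turn the top leaf of the open singles album, the one with the red tab and the black record in it, over the comb spine until it lies flat on the other half, so that the empty pocket under it is open for the white record drying in the rack. Push it up, over and down flat with the fingertips alone; do not take it between the fingers, press it hard or fling it over. Do not lift the leaf below, do not shift the album, and leave the squeegee, brass adapter and comb where they lie.

Things in the scene. Friction and masses are not known exactly. Their poses are not given: they have to be found in the camera images.
- album: Open comb-bound album for 7-inch singles, 200 mm along the spine, 430 mm across, 32 mm thick, loose, 1.8 kg. Origin: on the table under mid-spine; x along the spine, y towards the half where the red-tabbed leaf starts. Leaves turn about a line along x, 30 mm above the origin, the centre of a black plastic comb of 22 mm radius. The other half (-y) is a stack 28 mm high, 212 mm wide from that line.
- leaf_turn (a joint): Angle of the red-tabbed leaf about the spine line: 0 lying on its first half (+y), pi/2 upright, pi lying flat on the other half (its stop). The tight comb holds it with friction (0.2 N m, more than its weight can overcome), so it stays at any angle where it is left; at the start it stands ajar by 0.08 to 0.35.
- leaf: The leaf to be turned: rigid cream board 190 mm along the spine, 188 mm across, 4 mm thick, about 0.1 kg, with a black record with orange label in its pocket. Origin: its centre, 119 mm from the spine line; x along the spine, y away from the spine, z out of the record side (up at the start, down when turned).
- tab_edge (a point): Middle of the outer edge of the leaf's red tab, 231 mm from the spine line, in the leaf's mid-plane; axes as the leaf's. The tab is 50 mm wide along the spine, 3 mm thick, and stands 18 mm out from the leaf's edge, over the open table.
- next_turn (a joint): Angle of the next leaf (yellow tab, empty pocket) about the same spine line: 0 lying flat; it is as stiff and must stay there.
- next_leaf: The next leaf, same size as the first and directly below it when that lies flat, with a yellow tab 62 mm further along +x of the album than the red one. Origin: its centre.
- squeegee: Loose blue rubber squeegee, T-shaped, 120 x 124 mm, 16 mm high, beyond the far edge of the album. Origin: under its middle.
- adapter: Loose brass spindle adapter, a turned disc 38 mm across and 12 mm high, beyond the far edge of the album. Origin: centre of its underside.
- comb: Loose tortoiseshell comb, 150 x 40 mm, 4 mm thick, beyond the far edge of the album. Origin: under its middle.

How it is judged (in metres and radians):
At the end, for the whole second after the job is handed in: The red-tabbed leaf lies flat on the other half (angle above 3.07 rad, its edge within 16 mm of lying fully down) and is at rest; the next leaf lies flat (below 0.05 rad); the album has moved less than 20 mm and lies level; squeegee, adapter and comb are within 15 mm of where they were (value of joint leaf_turn above 3.07 rad and velocity of joint leaf_turn between -0.1 and 0.1 rad/s and value of joint next_turn below 0.05 rad and distance of album from where it was at the start of the episode below 0.02 m and angle between album's own z axis and vertical below 0.03 rad and distance of each of squeegee, adapter, comb from where it was at the start of the episode below 0.015 m); the robot touches nothing.
It fails at once if the next leaf is lifted (above 0.12 rad) (value of joint next_turn above 0.12 rad).
It fails at once if the leaf with its brittle record is flung or slammed (faster than 4 rad/s) or pressed harder than 30 N (velocity of joint leaf_turn above 4 rad/s or velocity of joint leaf_turn below -4 rad/s or contact force between the fingers and leaf above 30 N).
It fails at once if the leaf is taken between the fingers, or pushed with the gripper's body or the arm instead of the fingers ((z of the grasp point in the frame of leaf between -0.003 and 0.003 m and x of the grasp point in the frame of leaf between -0.095 and 0.095 m and y of the grasp point in the frame of leaf between -0.094 and 0.11 m) or contact force between the arm and leaf above 1 N).
It fails at once if the album is shifted 25 mm, lifted or tipped (distance of album from where it was at the start of the episode above 0.025 m or height (world z) of album above 0.01 m or angle between album's own z axis and vertical above 0.06 rad).
It fails at once if squeegee, adapter or comb is moved or picked up (20 mm) (distance of any of squeegee, adapter, comb from where it was at the start of the episode above 0.02 m).
It also fails if it takes over 54 s, if anything falls off the work surface, if the arm or the gripper's body presses on something with over 40 N, if the wrist force passes 120 N, or if a joint passes its speed limit or range.

## Robot

A 7-joint arm with a two-finger parallel gripper is mounted at the origin on the work surface. World frame = base frame: x ahead of the robot, y to its left, z up, the work surface at z = 0. Lengths are in m, angles in degrees, forces in N, time in s.
With the tool pointing down it reaches from about 0.425 to 0.875 m from the base axis. Payload 4.7 kg.
Tool frame: the origin (TCP) lies between the finger pads; the fingertips stand 14 mm ahead of it and the grasp point (between the pads) lies 5 mm behind it (env.tip_reach is the distance from the TCP to the fingertips, in m); z points along the fingers, y is the direction in which the jaws open and shut (so a half turn about z gives the same grasp; the last joint's range is limited). The gripper opens to 87 mm and grips with 3 to 60 N. Pads are 19 mm wide; open, the fingers measure 117 mm over their backs; the gripper's body (75 mm by 190 mm) begins 51 mm behind the grasp point.
Start: joints at [0.808, 18.392, -4.016, 83.108, 1.295, 78.541, -3.26], TCP at [0.65, -0, 0.2] pointing down, gripper open.
Joint ranges: [-163.93, 163.93], [-17.29, 119.83], [-79.2, 71.16], [3.27, 140.29], [-89.18, 269.18], [5.43, 117.66], [-154.24, 154.24]. Speed limits (degrees/s): [147.25, 147.25, 180, 180, 180, 180, 180].

## Interface

Orientations are given as [roll, pitch, yaw] about the fixed x, y, z axes, in that order (R = Rz(yaw) Ry(pitch) Rx(roll)).
In Python, from cell import env gives the robot as it stands. The module is installed in compiled form; this text tells all that it offers.
- The arm moves only by the shell command python3 -m pendant 'ROWS' [FORCE]. ROWS is JSON, a list of rows, each an object of numbers: "rx", "ry", "rz": the turn, a rotation vector about the tool's x, y, z in degrees; "tx", "ty", "tz": the shift along the tool's x, y, z in mm; "jaw": the finger opening in mm, from 0 to 87. In form: [{"rx": .., "ry": .., "rz": .., "tx": .., "ty": .., "tz": .., "jaw": ..}, ...]. A call has 1 to 20 rows; each row shifts and turns the commanded pose from where the row before left it, along the tool's axes as they then stand; what a row does not reach is not made up. A row lasts 1/12 s, in which the tool goes at most 41.7 mm and 7.16 degrees, less where a joint would pass 70% of its speed; a pose out of reach is approached as far as the arm can. A call with a gripper value outside its range is refused whole. The fingers move at their own pace and stop on an object; FORCE is the grip in N (left out, the last holds). Time passes only in rows, so rows that do not move let the fingers close. It gives the time, the measured TCP pose, the force and the opening at its end, in the units of the state.
- env.get_obs(): the state, without advancing time (a new reading comes with each control period).
- env.read_camera(name): name is "scene" or "side" or "wrist"; returns a dict with "img" (480x640x3 uint8, red, green, blue), "range_z" (480x640 float32, m along the optical axis (not along the pixel's ray), 0 where there is no reading), "vertical_fov" (degrees; the focal length in pixels is half the picture's height over the tangent of half this angle, whatever the lens; pixels are square), "cx", "cy" (the principal point, pixels), "world_to_cam" (4x4, takes a point from world to camera coordinates). Camera axes: x right, y up, looking along -z (the intrinsics and any distortion apply to the point x, -y, -z); pixel columns grow to the right and rows downward; lengths in m; the calibration is good to about 2 mm. A picture is of the moment at which its call begins.
- env.sign_off(): hands the job in, once; it reports no verdict.
The state is a dict: "time_s": time; "qpos": joint angles; "joint_velocities": joint speeds; "effort": joint torques, N m; "tool_pos": TCP position; "tool_rot": TCP orientation; "force": force on the tool from outside, world axes, zero at the start; "wrist_torque": the same for the moment, N m; "grip_width": finger opening in m.
Only numpy, scipy, OpenCV 4.12 (cv2) and the standard library are available. Lean on these libraries where they do the work, as an engineer would, in place of code of your own. Each camera call takes 0.05 s, during which the arm holds its last target.

## Working session

There is one attempt and no reset: what is moved stays moved. The work goes in short steps, Python scripts to look and compute and a shell command to move; the robot and the scene stay as the last step left them, time stands still between calls to the robot, and variables do not carry over. Pictures are saved under pics/ and viewed, and the job is handed in when it is done.

```bash
mkdir -p pics
cat > h.py <<'E'
import numpy as np, cv2
from cell import env
from scipy.spatial.transform import Rotation as R
def snap(n,f):
    c=env.read_camera(n); cv2.imwrite(f'pics/{f}.png',c['img'][:,:,::-1]); np.savez(f'{f}.npz',**c); return c
def load(f): return np.load(f'{f}.npz')
def px2w(c,u,v,z=None):
    f=240/np.tan(np.radians(float(c['vertical_fov']))/2)
    r=float(c['range_z'][int(v),int(u)])
    T=np.linalg.inv(c['world_to_cam'])
    d=np.array([(u-c['cx'])/f,-(v-c['cy'])/f,-1.])
    if z is not None:
        dw=T[:3,:3]@d; r=(z-T[2,3])/dw[2]
    return T[:3,:3]@(d*r)+T[:3,3]
E
python3 - <<'E'
from h import *
for n in ['scene','side','wrist']:
    c=snap(n,n+'0'); print(n,{k:(c[k] if k!='world_to_cam' else np.linalg.inv(c[k]).round(3).tolist()) for k in c if k not in('img','range_z')})
o=env.get_obs();print(o)
E
```

```text
scene {'vertical_fov': 52.03661314449471, 'cx': 323.6222105544909, 'cy': 233.46811346934302, 'world_to_cam': [[-0.865, -0.348, 0.363, 0.909], [0.502, -0.625, 0.598, 0.463], [0.019, 0.699, 0.715, 0.598], [0.0, 0.0, 0.0, 1.0]]}
side {'vertical_fov': 44.918673924541544, 'cx': 331.95238921698206, 'cy': 238.60152713201623, 'world_to_cam': [[0.937, 0.225, -0.266, 0.406], [-0.349, 0.598, -0.722, -0.602], [-0.003, 0.77, 0.639, 0.621], [0.0, 0.0, 0.0, 1.0]]}
wrist {'vertical_fov': 63.9573955351799, 'cx': 323.2691171933092, 'cy': 238.08724397747037, 'world_to_cam': [[1.0, -0.002, 0.003, 0.649], [0.001, 0.965, 0.263, 0.072], [-0.003, -0.263, 0.965, 0.384], [0.0, 0.0, 0.0, 1.0]]}
{'time_s': 0.15, 'qpos': array([ 0.807675  , 18.42878844, -4.01643483, 83.15810303,  1.29446637,
       78.54135707, -3.26007785]), 'joint_velocities': array([-0.01505487, -0.06772795, -0.0197618 , -0.14420264,  0.02938707,
       -0.12762434, -0.03179789]), 'effort': array([ 2.16972071e-04, -4.91794288e+01, -4.04079035e-01, -3.12878716e+01,
       -6.39387709e-02,  4.04033612e-02,  9.90178205e-05]), 'tool_pos': array([ 6.49551449e-01, -3.37141034e-05,  1.98925261e-01]), 'tool_rot': array([-1.79916942e+02,  4.25426797e-03,  9.00023781e+01]), 'force': array([-0.38398029,  0.43491579, -0.05482941]), 'wrist_torque': array([ 0.02919257, -0.01852533, -0.03855111]), 'grip_width': 0.0869963403205359}
```

View pics/scene0.png

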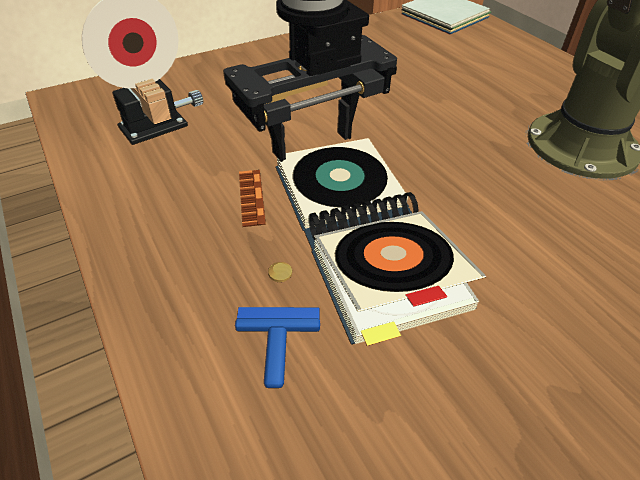

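View pics/side0.png

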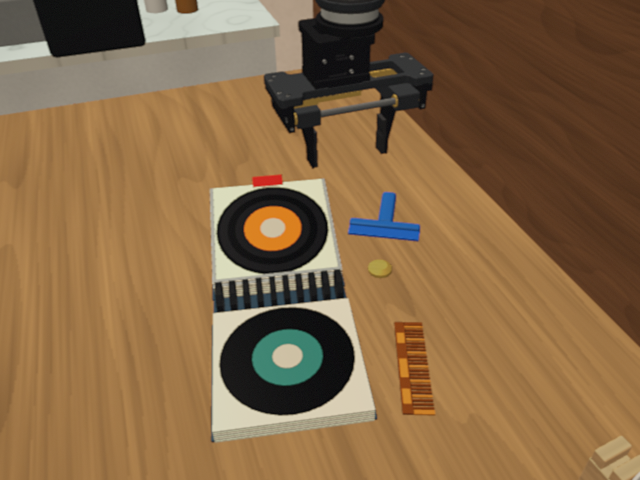

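View pics/wrist0.png

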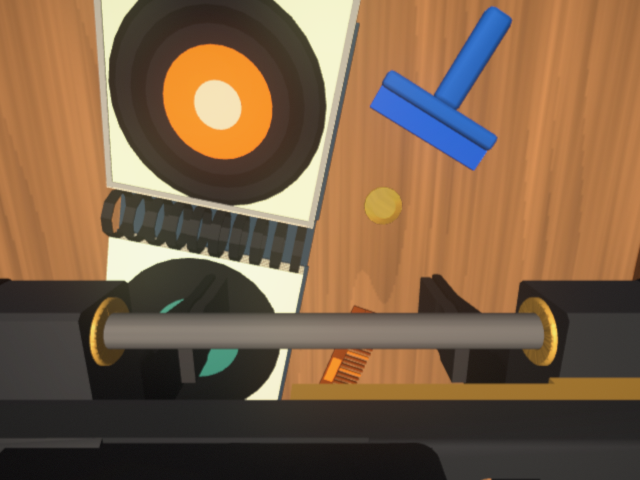

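```bash
python3 - <<'E'
from h import *
for n,pts in {'scene0':dict(tabmid=(427,296),tabL=(411,302),tabR=(444,293),record=(393,253),farA=(357,304),farB=(483,275),spA=(320,240),spB=(428,215),yel=(381,333),stackfar1=(281,161),stackfar2=(367,140),green=(340,175),adapter=(280,271),sq=(278,320),comb=(252,198)),
 'side0':dict(tabL=(254,181),tabR=(282,180),rec=(273,228),farA=(215,188),farB=(323,181),spA=(216,278),spB=(337,268),st1=(214,431),st2=(372,415),sp1=(214,308),sp2=(346,299),green=(287,356),adapter=(380,267),comb=(413,370),sq=(387,228))}.items():
    c=load(n)
    for k,p in pts.items(): print(n,k,px2w(c,*p).round(4))
# colour masks
for n in ['scene0','side0']:
    c=load(n);im=c['img'].astype(int)
    for nm,m in {'red':(im[...,0]>170)&(im[...,1]<60)&(im[...,2]<70),'yel':(im[...,0]>200)&(im[...,1]>190)&(im[...,2]<100)}.items():
        vs,us=np.nonzero(m)
        if len(vs)<10: continue
        P=np.array([px2w(c,u,v) for u,v in zip(us,vs)])
        P=P[(np.abs(P-np.median(P,0))<0.04).all(1)]
        print(n,nm,len(P),np.median(P,0).round(4),P.min(0).round(3),P.max(0).round(3))
E
python3 -c "
import cv2
a=cv2.imread('pics/scene0.png')[120:360,220:520];cv2.imwrite('pics/sc_crop.png',cv2.resize(a,(750,600),interpolation=2))"
```

```text
scene0 tabmid [0.5863 0.1959 0.0812]
scene0 tabL [0.6101 0.1929 0.0803]
scene0 tabR [0.564  0.2034 0.0819]
scene0 record [0.5661 0.0963 0.0582]
scene0 farA [0.6709 0.158  0.0751]
scene0 farB [0.4938 0.2035 0.0777]
scene0 spA [0.639  0.0061 0.0407]
scene0 spB [ 4.208e-01  1.270e-02 -3.000e-04]
scene0 yel [0.6471 0.1871 0.0278]
scene0 stackfar1 [0.7017 0.0129 0.2218]
scene0 stackfar2 [ 0.4139 -0.1973  0.0285]
scene0 green [ 0.5189 -0.129   0.0284]
scene0 adapter [0.7118 0.0093 0.0111]
scene0 sq [0.7561 0.0921 0.0159]
scene0 comb [ 0.6758 -0.1768  0.0023]
side0 tabL [0.5636 0.1984 0.0779]
side0 tabR [ 6.372e-01  2.982e-01 -4.000e-04]
side0 rec [0.5645 0.0917 0.0574]
side0 farA [0.4987 0.2018 0.0774]
side0 farB [0.6714 0.1587 0.0773]
side0 spA [0.4604 0.0342 0.0363]
side0 spB [ 0.6329 -0.0085  0.0371]
side0 st1 [ 0.4073 -0.2052  0.0254]
side0 st2 [ 0.5886 -0.2433  0.0151]
side0 sp1 [0.4478 0.0078 0.004 ]
side0 sp2 [ 0.6256 -0.064   0.0274]
side0 green [ 0.517  -0.1329  0.0281]
side0 adapter [ 0.7064 -0.0032  0.0109]
side0 comb [ 0.6692 -0.1932  0.0034]
side0 sq [0.7573 0.0819 0.0104]
scene0 red 913 [ 0.7548 -0.47    0.1831] [ 0.722 -0.476  0.149] [ 0.791 -0.462  0.219]
scene0 yel 58 [0.646  0.1788 0.0272] [0.622 0.171 0.024] [0.672 0.202 0.029]
side0 red 245 [0.5839 0.1914 0.0791] [0.56  0.177 0.075] [0.608 0.207 0.084]
```

View pics/sc_crop.png

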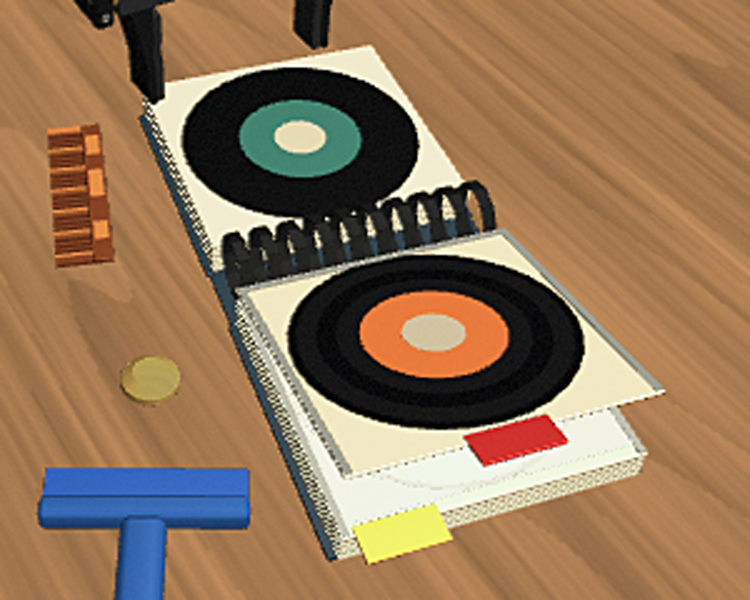

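Run:
```python
from h import *
from scipy.optimize import least_squares
c1,c2=load('scene0'),load('side0')
def proj(c,P):
    f=240/np.tan(np.radians(float(c['vertical_fov']))/2)
    p=c['world_to_cam'][:3,:3]@P+c['world_to_cam'][:3,3]
    return np.array([c['cx']+f*p[0]/-p[2], c['cy']-f*p[1]/-p[2]])
# scene corners from crop: /2.5+(220,120)
s=lambda u,v:(u/2.5+220,v/2.5+120)
# pts: (lx, r) in leaf
O={'farA':(.095,.213),'farB':(-.095,.213),'lab':(0,.119)}
obs=[(c1,'farA',s(348,475)),(c1,'farB',s(665,391)),(c1,'lab',s(433,333)),(c2,'farA',(326,180)),(c2,'farB',(211,188)),(c2,'lab',(273,228)),
(c1,'tl',s(484,467)),(c1,'tr',s(567,440)),(c2,'tr',(252,177)),(c2,'tl',(281,175))]
def W(p,k):
    x0,y0,yaw,th,tx=p
    if k=='tl': lx,r=tx+.025,.231
    elif k=='tr': lx,r=tx-.025,.231
    else: lx,r=O[k]
    a=np.array([np.cos(yaw),np.sin(yaw),0]);b=np.array([-np.sin(yaw),np.cos(yaw),0])
    return np.array([x0,y0,.03])+a*lx+r*(np.cos(th)*b+np.array([0,0,np.sin(th)]))
res=least_squares(lambda p:np.concatenate([proj(c,W(p,k))-o for c,k,o in obs]),[.54,-.02,-.22,.22,0],loss='soft_l1')
print(res.x.round(4),res.fun.round(1))
p=res.x
for k in ['farA','farB','lab','tl','tr']:print(k,W(p,k).round(4))
```

```text
[ 0.5404 -0.0176 -0.2115  0.2145 -0.0013] [-2.8  0.2 -0.8  0.1  0.2  0.7 -1.3 -1.  -0.9  0.7 -0.5 -0.7 -0.8 -1.1
  0.5  0.5 -0.5  0.3  0.4 -0.1]
farA [0.677  0.166  0.0753]
farB [0.4912 0.2058 0.0753]
lab [0.5648 0.0961 0.0553]
tl [0.611  0.1981 0.0792]
tr [0.5621 0.2086 0.0792]
```

```bash
python3 -m pendant '[{"rz":6,"jaw":0},{"rz":6.1,"jaw":0}]'
cat > plan.py <<'E'
import sys; from h import *
# usage: plan.py out up alpha [n]  (mm from spine line, deg) -> shift in CURRENT tool axes, turn
yaw=-.2115;o=np.array([.5404,-.0176,.03]);a=np.array([np.cos(yaw),np.sin(yaw),0]);b=np.array([-np.sin(yaw),np.cos(yaw),0]);k=np.array([0,0,1.])
def cur():
    s=env.get_obs();p=s['tool_pos'];M=R.from_euler('xyz',s['tool_rot'],degrees=True).as_matrix();return s,p,M
def rep():
    s,p,M=cur();d=p-o;z=M[:,2]
    al=np.degrees(np.arctan2(-z@k,-z@b))
    tip=p+.014*z-o
    print('t',round(s['time_s'],2),'TCP x/out/up mm',(1e3*np.array([d@a,d@b,d@k])).round(1),'alpha',al.round(1),'tip out/up',(1e3*np.array([tip@b,tip@k])).round(1),'z.a',(z@a).round(3),'F(a,b,k)',np.array([s['force']@a,s['force']@b,s['force']@k]).round(1),'w',round(s['grip_width'],4))
def goal(out,up,al,x=-1.):
    s,p,M=cur();al=np.radians(al)
    zt=-np.cos(al)*b-np.sin(al)*k;xt=np.cross(a,zt);G=np.stack([xt,a,zt],1)
    t=o+(x*a+out*b+up*k)/1e3
    print('shift mm',(1e3*M.T@(t-p)).round(1),'turn deg',np.degrees(R.from_matrix(M.T@G).as_rotvec()).round(2))
if __name__=='__main__':
    rep()
    v=[float(q) for q in sys.argv[1:]]
    if v: goal(*v)
E
python3 plan.py 320 200 90; python3 plan.py 320 200 45
```

```text
t 0.15 TCP x/out/up mm [103.   40.1 168.9] alpha 90.0 tip out/up [ 40.1 154.9] z.a -0.001 F(a,b,k) [-0.5  0.3 -0.1] w 0.087
shift mm [295.5 -43.  -31. ] turn deg [-8.000e-02  1.000e-02  1.212e+01]
t 0.15 TCP x/out/up mm [103.   40.1 168.9] alpha 90.0 tip out/up [ 40.1 154.9] z.a -0.001 F(a,b,k) [-0.5  0.3 -0.1] w 0.087
shift mm [295.5 -43.  -31. ] turn deg [  4.68 -44.82  11.52]invalid input at $[0]: expected keys rx, ry, rz, tx, ty, tz, jaw
```

```bash
python3 -m pendant '[{"rx":0,"ry":0,"rz":0,"tx":37,"ty":-5.4,"tz":-4,"jaw":0},{"rx":0,"ry":0,"rz":0,"tx":37,"ty":-5.4,"tz":-4,"jaw":0},{"rx":0,"ry":0,"rz":0,"tx":37,"ty":-5.4,"tz":-4,"jaw":0},{"rx":0,"ry":0,"rz":0,"tx":37,"ty":-5.4,"tz":-4,"jaw":0},{"rx":0,"ry":0,"rz":0,"tx":37,"ty":-5.4,"tz":-4,"jaw":0},{"rx":0,"ry":0,"rz":0,"tx":37,"ty":-5.4,"tz":-4,"jaw":0},{"rx":0,"ry":0,"rz":0,"tx":37,"ty":-5.4,"tz":-4,"jaw":0},{"rx":0,"ry":0,"rz":0,"tx":37,"ty":-5.4,"tz":-4,"jaw":0},{"rx":0,"ry":0,"rz":6,"tx":0,"ty":0,"tz":0,"jaw":0},{"rx":0,"ry":0,"rz":6.1,"tx":0,"ty":0,"tz":0,"jaw":0},{"rx":0,"ry":0,"rz":0,"tx":0,"ty":0,"tz":0,"jaw":0},{"rx":0,"ry":0,"rz":0,"tx":0,"ty":0,"tz":0,"jaw":0}]'; python3 plan.py 320 200 45
```

```text
time_s: 1.15
tool_pos: [0.6068, 0.2956, 0.2313]
tool_rot: [-180.0, 0.1, 78.0]
force: [-0.2, 0.3, -0.3]
grip_width: 0.0149
t 1.15 TCP x/out/up mm [ -0.9 320.2 201.3] alpha 89.9 tip out/up [320.1 187.3] z.a -0.0 F(a,b,k) [-0.3  0.2 -0.3] w 0.0149
shift mm [-0.2 -0.1  1.3] turn deg [  0.05 -44.95   0.16]
```

Now tilt 45°.

```bash
python3 -m pendant '[{"rx":0,"ry":-6.5,"rz":0,"tx":0,"ty":0,"tz":0,"jaw":0},{"rx":0,"ry":-6.5,"rz":0,"tx":0,"ty":0,"tz":0,"jaw":0},{"rx":0,"ry":-6.5,"rz":0,"tx":0,"ty":0,"tz":0,"jaw":0},{"rx":0,"ry":-6.5,"rz":0,"tx":0,"ty":0,"tz":0,"jaw":0},{"rx":0,"ry":-6.5,"rz":0,"tx":0,"ty":0,"tz":0,"jaw":0},{"rx":0,"ry":-6.5,"rz":0,"tx":0,"ty":0,"tz":0,"jaw":0},{"rx":0,"ry":-6,"rz":0,"tx":0,"ty":0,"tz":0,"jaw":0},{"rx":0,"ry":0,"rz":0,"tx":0,"ty":0,"tz":0,"jaw":0},{"rx":0,"ry":0,"rz":0,"tx":0,"ty":0,"tz":0,"jaw":0}]'; python3 plan.py 270 25 45
python3 - <<'E'
from h import *
snap('scene','scene1');snap('side','side1');print(env.get_obs()['qpos'].round(1))
E
```

```text
time_s: 1.9
tool_pos: [0.6072, 0.2904, 0.222]
tool_rot: [-178.8, 41.6, 78.3]
force: [0.7, -0.1, 0.3]
grip_width: 0.0004
t 1.9 TCP x/out/up mm [  0.7 315.1 192. ] alpha 48.4 tip out/up [305.8 181.5] z.a -0.016 F(a,b,k) [0.7 0.1 0.3] w 0.0004
shift mm [ 77.2   1.2 154.8] turn deg [-0.93 -3.38  0.3 ]
[-43.7  48.1   6.6  46.9  22.  117.2 -45.6]
```

View pics/scene1.png

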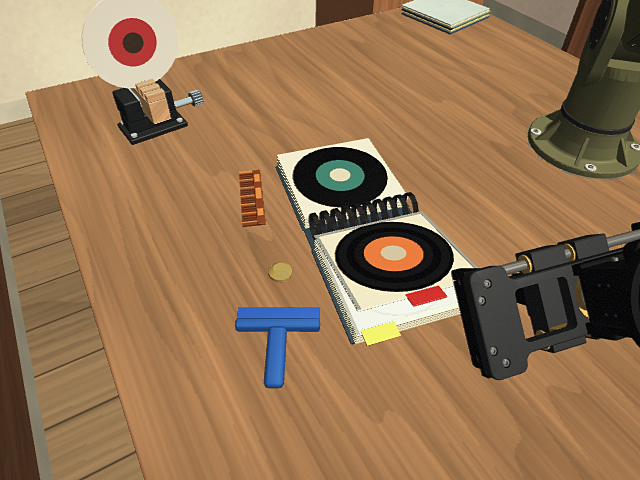

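```bash
python3 plan.py 275 45 50
```

```text
t 2.0 TCP x/out/up mm [  0.6 315.7 194.9] alpha 48.8 tip out/up [306.5 184.3] z.a -0.016 F(a,b,k) [-0.4  0.1  0.8] w 0.0009
shift mm [ 68.2   1.  139.5] turn deg [-0.92  1.23  0.25]
```

```bash
python3 -m pendant '[{"rx":0,"ry":1.5,"rz":0,"tx":11,"ty":0,"tz":23,"jaw":0},{"rx":0,"ry":0,"rz":0,"tx":11,"ty":0,"tz":23,"jaw":0},{"rx":0,"ry":0,"rz":0,"tx":11,"ty":0,"tz":23,"jaw":0},{"rx":0,"ry":0,"rz":0,"tx":11,"ty":0,"tz":23,"jaw":0},{"rx":0,"ry":0,"rz":0,"tx":11,"ty":0,"tz":23,"jaw":0},{"rx":0,"ry":0,"rz":0,"tx":11,"ty":0,"tz":20,"jaw":0},{"rx":0,"ry":0,"rz":0,"tx":0,"ty":0,"tz":0,"jaw":0},{"rx":0,"ry":0,"rz":0,"tx":0,"ty":0,"tz":0,"jaw":0}]'; python3 plan.py 251 33 50
python3 - <<'E'
from h import *
snap('scene','scene2');snap('side','side2');print(env.get_obs()['qpos'].round(1))
E
```

```text
time_s: 2.67
tool_pos: [0.5964, 0.2559, 0.0789]
tool_rot: [-178.7, 39.8, 78.3]
force: [-0.9, -0.6, 1.0]
grip_width: 0.0007
t 2.67 TCP x/out/up mm [ -2.6 279.2  48.9] alpha 50.2 tip out/up [270.2  38.2] z.a -0.018 F(a,b,k) [-0.8 -0.7  1. ] w 0.0007
shift mm [-11.5   2.1  30.3] turn deg [-1.02 -0.24  0.31]
[-42.2  47.6   5.5  63.6  20.1 100.5 -51.5]
```

View pics/scene2.png

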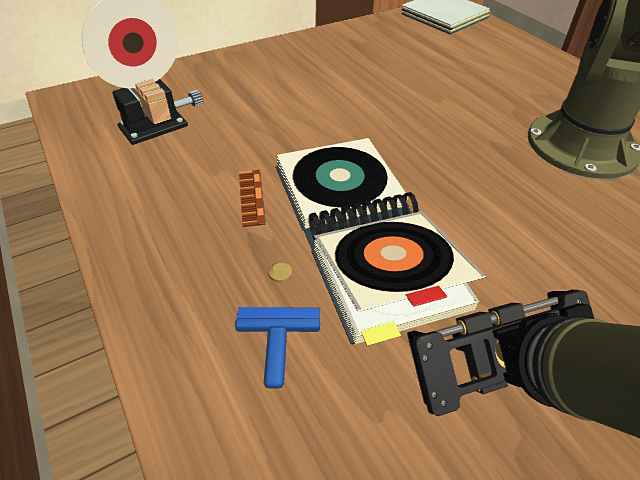

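View pics/side2.png

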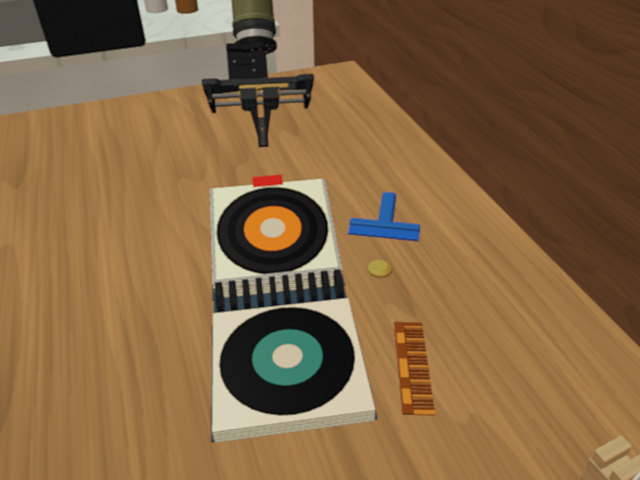

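```bash
python3 -m pendant '[{"rx":0,"ry":0,"rz":0,"tx":0,"ty":1,"tz":10,"jaw":0},{"rx":0,"ry":0,"rz":0,"tx":-2,"ty":1,"tz":10,"jaw":0},{"rx":0,"ry":0,"rz":0,"tx":-4,"ty":0,"tz":10,"jaw":0},{"rx":0,"ry":0,"rz":0,"tx":-4,"ty":0,"tz":0,"jaw":0},{"rx":0,"ry":0,"rz":0,"tx":0,"ty":0,"tz":0,"jaw":0},{"rx":0,"ry":0,"rz":0,"tx":0,"ty":0,"tz":0,"jaw":0}]'; python3 plan.py 244.8 38.5 50
python3 - <<'E'
from h import *
a=snap('side','side3')['img'][120:240,180:330];b=snap('scene','scene3')['img'][250:370,350:500]
cv2.imwrite('pics/c3.png',np.hstack([cv2.resize(q,(400,320),interpolation=2) for q in (a,b)])[:,:,::-1])
E
```

```text
time_s: 3.27
tool_pos: [0.5928, 0.2297, 0.0617]
tool_rot: [-178.9, 39.8, 78.2]
force: [0.6, 0.6, 1.3]
grip_width: 0.0002
t 3.27 TCP x/out/up mm [ -0.7 252.8  31.7] alpha 50.2 tip out/up [243.8  21. ] z.a -0.016 F(a,b,k) [0.5 0.7 1.3] w 0.0002
shift mm [-10.5  -0.4  -0.1] turn deg [-0.91 -0.17  0.24]
```

View pics/c3.png

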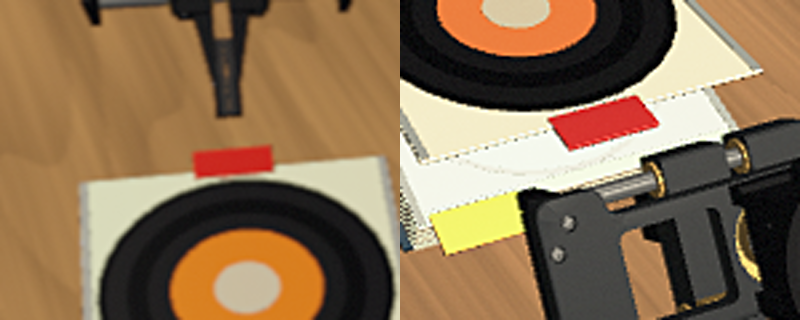

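Run:
```python
from h import *
from plan import *
c=load('side3')
for v in range(145,176,3): print(v,px2w(c,265,v).round(4), float(c['range_z'][v,265]))
s,p,M=cur();P=p+.014*M[:,2]
f=240/np.tan(np.radians(float(c['vertical_fov']))/2)
for P in (p,P):
  q=c['world_to_cam'][:3,:3]@P+c['world_to_cam'][:3,3];print(P,c['cx']+f*q[0]/-q[2],c['cy']-f*q[1]/-q[2])
```

```text
145 [0.6001 0.2539 0.1083] 0.9965340495109558
148 [0.5996 0.2538 0.1026] 0.9999631643295288
151 [0.5979 0.2481 0.1002] 0.9969523549079895
154 [0.5965 0.244  0.0969] 0.9957111477851868
157 [0.5959 0.2436 0.0912] 0.9988314509391785
160 [0.5966 0.2485 0.0822] 1.0083199739456177
163 [6.226e-01 3.670e-01 3.000e-04] 1.153072476387024
166 [ 6.200e-01  3.578e-01 -6.000e-04] 1.1463779211044312
169 [0.6163 0.3437 0.0017] 1.1337499618530273
172 [ 0.6146  0.3385 -0.0017] 1.1316797733306885
175 [ 6.114e-01  3.264e-01 -4.000e-04] 1.1212823390960693
[0.59270335 0.23050704 0.06143151] 266.5041719683057 175.84243320034017
[0.59060856 0.22179037 0.05067831] 267.14365086895873 183.8848587046697
```

Run:
```python
from h import *
print(env.tip_reach)
for n,(u0,u1,v0,v1) in {'scene0':(265,360,90,165),'side0':(300,400,120,170)}.items():
    c=load(n)
    P=np.array([[*px2w(c,u,v),u,v] for v in range(v0,v1) for u in range(u0,u1)])
    m=(P[:,2]>.12)&(P[:,1]>-.1)&(P[:,1]<.1); Q=P[m]; i=np.argsort(Q[:,2])[:8]; print(n,Q[i].round(3))
c=load('side3')
cv2.imwrite('pics/s3big.png',cv2.resize(c['img'][80:200,200:340],(700,600),interpolation=cv2.INTER_NEAREST)[:,:,::-1])
```

```text
0.014
scene0 [[ 6.95e-01  1.10e-02  2.21e-01  2.85e+02  1.59e+02]
 [ 6.07e-01  1.00e-02  2.21e-01  3.44e+02  1.39e+02]
 [ 6.02e-01  1.00e-02  2.21e-01  3.47e+02  1.38e+02]
 [ 6.05e-01  1.10e-02  2.21e-01  3.46e+02  1.39e+02]
 [ 7.03e-01 -7.00e-03  2.21e-01  2.73e+02  1.53e+02]
 [ 6.07e-01  2.00e-03  2.21e-01  3.41e+02  1.36e+02]
 [ 6.07e-01  5.00e-03  2.21e-01  3.42e+02  1.37e+02]
 [ 7.03e-01  1.20e-02  2.22e-01  2.80e+02  1.61e+02]]
side0 [[ 6.03e-01 -7.00e-03  2.20e-01  3.15e+02  1.67e+02]
 [ 6.93e-01 -0.00e+00  2.20e-01  3.78e+02  1.51e+02]
 [ 6.02e-01 -8.00e-03  2.20e-01  3.14e+02  1.67e+02]
 [ 5.97e-01 -4.00e-03  2.21e-01  3.10e+02  1.66e+02]
 [ 7.01e-01 -1.00e-02  2.21e-01  3.86e+02  1.53e+02]
 [ 6.99e-01 -1.00e-02  2.21e-01  3.85e+02  1.53e+02]
 [ 6.94e-01 -8.00e-03  2.21e-01  3.81e+02  1.53e+02]
 [ 6.93e-01  8.00e-03  2.21e-01  3.75e+02  1.47e+02]]
```

View pics/s3big.png

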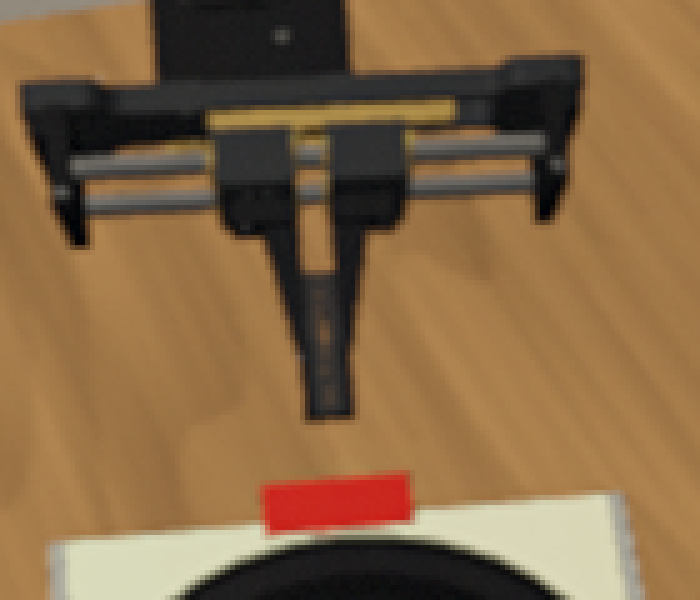

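Run:
```python
from h import *
c=load('wrist0')
for p in [(550,100),(50,100),(430,120),(380,205),(218,105),(186,370),(460,370),(190,345),(430,290),(440,300),(320,330)]: print('wrist',p,px2w(c,*p).round(4))
for n in ['scene0','side0']:
    c=load(n);P=np.array([px2w(c,u,v) for v in range(0,200) for u in range(200,450)]).reshape(200,250,3)
    m=(abs(P[...,1])<.06)&(P[...,2]>.15)&(abs(P[...,0]-.65)<.12)
    Q=P[m]
    for z in np.arange(.21,.42,.01):
        q=Q[(Q[:,2]>=z)&(Q[:,2]<z+.01)]
        if len(q): print(n,z.round(2),len(q),q[:,0].min().round(3),q[:,0].max().round(3),q[:,1].min().round(3),q[:,1].max().round(3))
```

```text
wrist (550, 100) [8.612e-01 1.019e-01 7.000e-04]
wrist (50, 100) [3.902e-01 1.016e-01 3.000e-04]
wrist (430, 120) [0.7473 0.0835 0.0106]
wrist (380, 205) [0.7037 0.004  0.0129]
wrist (218, 105) [0.564  0.0933 0.059 ]
wrist (186, 370) [ 0.6028 -0.0054  0.2708]
wrist (460, 370) [ 0.695  -0.0052  0.2707]
wrist (190, 345) [0.6201 0.0272 0.3095]
wrist (430, 290) [0.6931 0.009  0.2359]
wrist (440, 300) [0.6943 0.0092 0.2461]
wrist (320, 330) [0.6484 0.0301 0.3081]
scene0 0.22 153 0.599 0.704 -0.01 0.013
scene0 0.23 190 0.599 0.704 -0.01 0.014
scene0 0.24 178 0.597 0.705 -0.01 0.014
scene0 0.25 184 0.596 0.708 -0.009 0.014
scene0 0.26 237 0.594 0.71 -0.01 0.014
scene0 0.27 178 0.592 0.711 -0.009 0.014
scene0 0.28 69 0.591 0.604 -0.01 0.016
scene0 0.29 475 0.564 0.739 -0.035 0.04
scene0 0.3 1290 0.564 0.739 -0.034 0.041
scene0 0.31 1150 0.559 0.745 -0.036 0.041
scene0 0.32 1321 0.558 0.747 -0.031 0.04
scene0 0.33 2919 0.556 0.747 -0.036 0.04
scene0 0.34 634 0.601 0.669 -0.021 0.029
scene0 0.35 678 0.601 0.669 -0.021 0.029
scene0 0.36 657 0.601 0.669 -0.021 0.026
scene0 0.37 332 0.602 0.67 -0
[... 305 characters left out ...]
595 0.704 -0.013 0.011
side0 0.25 176 0.593 0.705 -0.013 0.01
side0 0.26 235 0.59 0.707 -0.014 0.011
side0 0.27 207 0.589 0.708 -0.013 0.013
side0 0.28 72 0.588 0.709 -0.015 0.014
side0 0.29 428 0.562 0.736 -0.04 0.036
side0 0.3 1173 0.562 0.737 -0.04 0.036
side0 0.31 1142 0.556 0.741 -0.041 0.039
side0 0.32 1270 0.554 0.744 -0.039 0.034
side0 0.33 2682 0.554 0.744 -0.039 0.038
side0 0.34 654 0.598 0.667 -0.027 0.025
side0 0.35 545 0.598 0.666 -0.024 0.024
side0 0.36 639 0.598 0.666 -0.026 0.023
side0 0.37 352 0.598 0.666 -0.025 0.021
side0 0.38 651 0.598 0.666 -0.039 0.033
side0 0.39 1046 0.599 0.685 -0.039 0.038
side0 0.4 721 0.612 0.686 -0.039 0.028
side0 0.41 428 0.611 0.682 -0.039 0.004
```

```bash
python3 -c "
import cv2,numpy as np
a=cv2.imread('pics/scene0.png')[0:180,210:410];b=cv2.imread('pics/side0.png')[0:180,250:450]
cv2.imwrite('pics/g0.png',np.hstack([cv2.resize(q,(400,360),interpolation=2) for q in (a,b)]))"
```

```text
(no output)
```

View pics/g0.png

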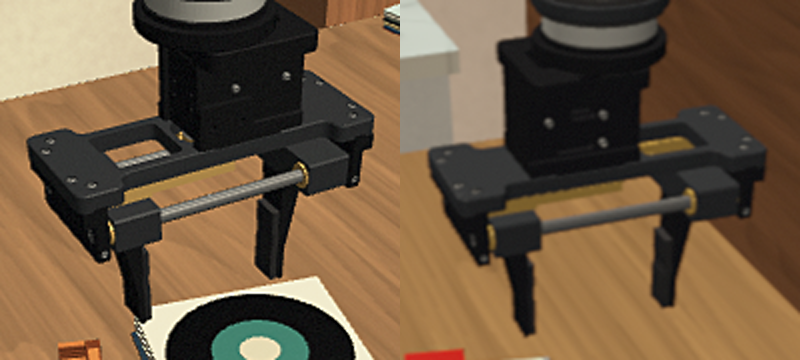

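Run:
```python
from h import *
from plan import *
c0=np.linalg.inv(load('wrist0')['world_to_cam'])
M0=R.from_euler('xyz',[-179.917,.004,90.002],degrees=True).as_matrix();p0=np.array([.64955,0,.1989])
c=snap('wrist','wrist3');c1=np.linalg.inv(c['world_to_cam']);s,p1,M1=cur()
print(M0.T@(c0[:3,3]-p0),M1.T@(c1[:3,3]-p1)); print((M1.T@c1[:3,:3]-M0.T@c0[:3,:3]).round(3))
# side/scene finger points in tool frame
for n in('side3','scene3'):
    c=load(n);P=np.array([px2w(c,u,v) for v in range(80,420) for u in range(200,620)]);Q=(P-p1)@M1
    m=(abs(Q[:,1])<.012)&(abs(Q[:,0])<.06)&(Q[:,2]>-.1)&(Q[:,2]<.03)&(P[:,2]>.04);q=Q[m]
    for z in np.arange(-.1,.03,.008):
        r=q[(q[:,2]>=z)&(q[:,2]<z+.008)]
        if len(r): print(n,z.round(3),len(r),r.min(0).round(3),r.max(0).round(3))
```

```text
Still running in the background as job /tmp/bash_jobs.1000/504fa943fcb3 (pid 859). You'll get a notice when it ends.
```

View pics/wrist3.png

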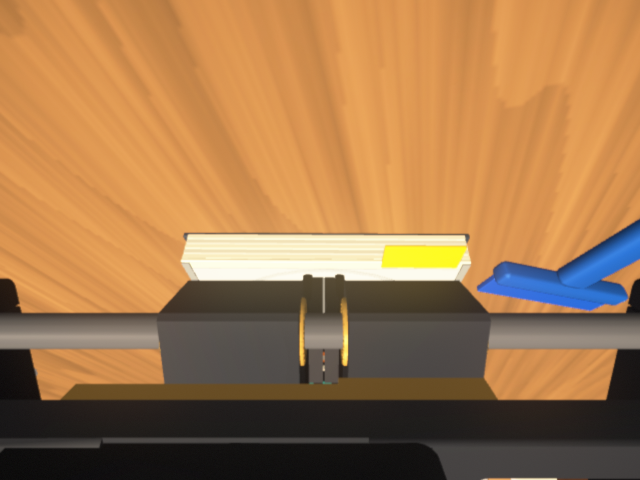

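```bash
kill -- -$(cat /tmp/bash_jobs.1000/504fa943fcb3/pid); sed -i "s/def load(f): .*/def load(f): return dict(np.load(f'{f}.npz'))/" h.py
timeout 200 python3 - <<'E'
from h import *
from plan import *
c0=np.linalg.inv(load('wrist0')['world_to_cam'])
M0=R.from_euler('xyz',[-179.917,.004,90.002],degrees=True).as_matrix();p0=np.array([.64955,0,.1989])
c1=np.linalg.inv(load('wrist3')['world_to_cam']);s,p1,M1=cur()
print(M0.T@(c0[:3,3]-p0),M1.T@(c1[:3,3]-p1))
for n in('side3','scene3'):
    c=load(n);P=np.array([px2w(c,u,v) for v in range(80,420) for u in range(200,620)]);Q=(P-p1)@M1
    m=(abs(Q[:,1])<.012)&(abs(Q[:,0])<.06)&(Q[:,2]>-.1)&(Q[:,2]<.03)&(P[:,2]>.04);q=Q[m]
    for z in np.arange(-.1,.03,.008):
        r=q[(q[:,2]>=z)&(q[:,2]<z+.008)]
        if len(r): print(n,z.round(3),len(r),r.min(0).round(3),r.max(0).round(3))
E
```

```text
[ 0.07165905 -0.0005316  -0.1850819 ] [ 0.07144407 -0.00030865 -0.18487106]
side3 -0.1 72 [-0.041 -0.012 -0.1  ] [ 0.027  0.012 -0.092]
side3 -0.092 41 [-0.016 -0.011 -0.092] [ 0.006  0.011 -0.084]
side3 -0.084 38 [-0.016 -0.012 -0.084] [-0.009  0.011 -0.076]
side3 -0.076 52 [-0.016 -0.012 -0.076] [ 0.002  0.012 -0.068]
side3 -0.068 64 [-0.015 -0.011 -0.068] [-0.006  0.011 -0.06 ]
side3 -0.06 64 [-0.014 -0.012 -0.06 ] [ 0.002  0.011 -0.052]
side3 -0.052 52 [-0.015 -0.011 -0.052] [ 0.002  0.01  -0.044]
side3 -0.044 52 [-0.016 -0.01  -0.044] [-0.007  0.008 -0.036]
side3 -0.036 50 [-0.015 -0.009 -0.036] [-0.005  0.008 -0.028]
side3 -0.028 45 [-0.015 -0.009 -0.028] [ 0.011  0.008 -0.022]
side3 -0.004 12 [-0.041 -0.011  0.002] [-0.032  0.011  0.004]
side3 0.004 65 [-0.043 -0.012  0.004] [-0.035  0.012  0.012]
side3 0.012 63 [-0.051 -0.012  0.012] [-0.04   0.011  0.02 ]
side3 0.02 64 [-0.057 -0.011  0.02 ] [-0.045  0.012  0.028]
side3 0.028 16 [-0.058 -0.011  0.028] [-0.052  0.012  0.03 ]
scene3 -0.1 8 [-0.037 -0.008 -0.099] [ 0.025 -0.004 -0.096]
scene3 -0.044 19 [-0.01   0.008 -0.043] [ 0.012  0.011 -0.036]
scene3 -0.036 22 [-0.01   0.009 -0.036] [ 0.012  0.011 -0.028]
scene3 -0.028 8 [-0.009  0.009 -0.028] [ 0.011  0.011 -0.025]
scene3 -0.004 52 [-0.038 -0.012  0.   ] [-0.032  0.012  0.004]
scene3 0.004 96 [-0.043 -0.012  0.004] [-0.033  0.012  0.012]
scene3 0.012 87 [-0.049 -0.012  0.012] [-0.041  0.012  0.02 ]
scene3 0.02 100 [-0.056 -0.012  0.02 ] [-0.047  0.012  0.028]
scene3 0.028 18 [-0.057 -0.012  0.028] [-0.054  0.01   0.03 ]
```

```bash
cat > gen.py <<'E'
import sys; from plan import *
# gen.py th0 th1 nrows rEnd-overrides : tip path from current measured pose
TZ=-.0215; H=11.5
def tippose(th,s=8.):
    al=np.clip(50+(th-12.3)*.5,50,90); t=np.radians(th);A=np.radians(al)
    ax=np.array([-np.cos(A),-np.sin(A)]);n=np.array([-np.sin(A),np.cos(A)])
    e=np.array([np.cos(t),np.sin(t)]);m=np.array([np.sin(t),-np.cos(t)])
    if al>=th: tip=231*e+2*m+s*ax-H*n
    else:
        r=np.interp(th,[88,120,180],[223,210,195]); tip=r*e+2*m-11*n
    return tip,al
def tool(tip,al,x=-1.):
    al=np.radians(al);zt=-np.cos(al)*b-np.sin(al)*k;xt=np.cross(a,zt);G=np.stack([xt,a,zt],1)
    return o+(x*a+tip[0]*b+tip[1]*k)/1e3-TZ*zt,G
def rows(poses):
    s,p,M=cur()
    for q,G in poses:
        d=1e3*M.T@(q-p);w=np.degrees(R.from_matrix(M.T@G).as_rotvec())
        print('{"rx":%.1f,"ry":%.1f,"rz":%.1f,"tx":%.1f,"ty":%.1f,"tz":%.1f,"jaw":0},'%(*w,*d)); p,M=q,G
def st():
    s,p,M=cur();t=1e3*(p+TZ*M[:,2]-o);z=M[:,2]
    print('t',s['time_s'],'tip x/out/up',np.array([t@a,t@b,t@k]).round(1),'alpha',np.degrees(np.arctan2(-z@k,-z@b)).round(1),'F abk',np.array([s['force']@v for v in (a,b,k)]).round(1),'q6',s['qpos'][5].round(1))
if __name__=='__main__':
    st()
    if len(sys.argv)>1:
        th0,th1,n=float(sys.argv[1]),float(sys.argv[2]),int(sys.argv[3])
        P=[tippose(t) for t in np.linspace(th0,th1,n)]
        print([ (x[0].round(0).tolist(),round(x[1],1)) for x in P][::max(1,n//3)])
        rows([tool(*q) for q in P])
E
python3 gen.py 12.3 12.3 1; python3 gen.py 8 8 1; python3 gen.py 5 5 1
```

```text
t 3.4167 tip x/out/up [ -0.7 267.4  47.8] alpha 50.2 F abk [-0.5 -0.1  0.5] q6 97.1
[([230.0, 34.0], np.float64(50.0))]
{"rx":-0.9,"ry":-0.2,"rz":0.3,"tx":-19.9,"ty":0.5,"tz":34.9,"jaw":0},
t 3.4167 tip x/out/up [ -0.7 267.4  47.8] alpha 50.2 F abk [-0.5 -0.1  0.5] q6 97.1
[([233.0, 17.0], np.float64(50.0))]
{"rx":-0.9,"ry":-0.2,"rz":0.3,"tx":-6.8,"ty":0.7,"tz":46.1,"jaw":0},
t 3.4167 tip x/out/up [ -0.7 267.4  47.8] alpha 50.2 F abk [-0.5 -0.1  0.5] q6 97.1
[([234.0, 5.0], np.float64(50.0))]
{"rx":-0.9,"ry":-0.2,"rz":0.3,"tx":1.9,"ty":0.9,"tz":54.6,"jaw":0},
```

```bash
python3 -m pendant '[{"rx":-0.5,"ry":0,"rz":0,"tx":2,"ty":0,"tz":12,"jaw":0},{"rx":-0.4,"ry":0,"rz":0,"tx":0,"ty":0.5,"tz":12,"jaw":0},{"rx":0,"ry":0,"rz":0,"tx":-4,"ty":0,"tz":12,"jaw":0},{"rx":0,"ry":0,"rz":0,"tx":-4,"ty":0,"tz":10,"jaw":0},{"rx":0,"ry":0,"rz":0,"tx":0,"ty":0,"tz":0,"jaw":0},{"rx":0,"ry":0,"rz":0,"tx":0,"ty":0,"tz":0,"jaw":0}]'
python3 - <<'E'
from h import *
a=snap('side','side4')['img'][120:240,180:330];b=snap('scene','scene4')['img'][250:370,350:500]
cv2.imwrite('pics/c4.png',np.hstack([cv2.resize(q,(400,320),interpolation=2) for q in (a,b)])[:,:,::-1])
E
python3 gen.py 12.3 30 8
```

```text
time_s: 3.92
tool_pos: [0.5856, 0.1964, 0.0296]
tool_rot: [-179.7, 39.9, 78.2]
force: [0.2, 0.8, -0.6]
grip_width: 0.0006
t 4.0167 tip x/out/up [ -0.7 233.8  16.4] alpha 50.2 F abk [ 0.6 -0.2  0.1] q6 91.4
[([230.0, 34.0], np.float64(50.0)), ([225.0, 54.0], np.float64(52.5)), ([219.0, 73.0], np.float64(55.1)), ([211.0, 92.0], np.float64(57.6))]
{"rx":0.0,"ry":-0.2,"rz":0.3,"tx":-14.2,"ty":-0.4,"tz":-10.7,"jaw":0},
{"rx":0.0,"ry":1.3,"rz":0.0,"tx":-7.5,"ty":-0.0,"tz":-6.4,"jaw":0},
{"rx":0.0,"ry":1.3,"rz":0.0,"tx":-7.6,"ty":0.0,"tz":-6.2,"jaw":0},
{"rx":-0.0,"ry":1.3,"rz":0.0,"tx":-7.8,"ty":0.0,"tz":-6.0,"jaw":0},
{"rx":0.0,"ry":1.3,"rz":-0.0,"tx":-7.9,"ty":0.0,"tz":-5.8,"jaw":0},
{"rx":-0.0,"ry":1.3,"rz":-0.0,"tx":-8.0,"ty":-0.0,"tz":-5.6,"jaw":0},
{"rx":0.0,"ry":1.3,"rz":0.0,"tx":-8.1,"ty":0.0,"tz":-5.5,"jaw":0},
{"rx":-0.0,"ry":1.3,"rz":-0.0,"tx":-8.2,"ty":0.0,"tz":-5.3,"jaw":0},
```

View pics/c4.png

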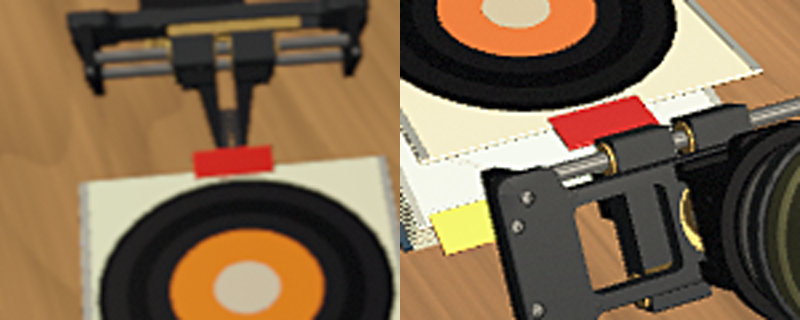

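```bash
python3 -m pendant '[{"rx":0,"ry":0,"rz":0,"tx":-5,"ty":0,"tz":-4,"jaw":0},{"rx":0,"ry":0,"rz":0,"tx":-5,"ty":0,"tz":-4,"jaw":0},{"rx":0,"ry":0,"rz":0,"tx":-4,"ty":0,"tz":-3,"jaw":0},{"rx":0,"ry":1.3,"rz":0,"tx":-7.5,"ty":0,"tz":-6.4,"jaw":0},{"rx":0,"ry":1.3,"rz":0,"tx":-7.6,"ty":0,"tz":-6.2,"jaw":0},{"rx":0,"ry":1.3,"rz":0,"tx":-7.8,"ty":0,"tz":-6,"jaw":0},{"rx":0,"ry":1.3,"rz":0,"tx":-7.9,"ty":0,"tz":-5.8,"jaw":0},{"rx":0,"ry":0,"rz":0,"tx":0,"ty":0,"tz":0,"jaw":0}]'
python3 - <<'E'
from h import *
a=snap('side','side5')['img'][100:300,150:400];b=snap('scene','scene5')['img'][180:380,280:530]
cv2.imwrite('pics/c5.png',np.hstack([cv2.resize(q,(400,320),interpolation=2) for q in (a,b)])[:,:,::-1])
E
python3 gen.py 24 45 8
```

```text
time_s: 4.68
tool_pos: [0.5845, 0.1833, 0.0888]
tool_rot: [180.0, 34.4, 78.0]
force: [1.3, -0.3, 0.3]
grip_width: 0.0006
t 4.7833 tip x/out/up [  0.  218.   73.9] alpha 55.4 F abk [ 0.1 -0.1 -0.5] q6 90.8
[([217.0, 79.0], np.float64(55.8)), ([207.0, 101.0], np.float64(58.8)), ([194.0, 122.0], np.float64(61.8)), ([180.0, 141.0], np.float64(64.8))]
{"rx":0.0,"ry":0.5,"rz":0.2,"tx":-3.7,"ty":-1.1,"tz":-3.6,"jaw":0},
{"rx":0.0,"ry":1.5,"rz":-0.0,"tx":-9.6,"ty":0.0,"tz":-6.5,"jaw":0},
{"rx":-0.0,"ry":1.5,"rz":-0.0,"tx":-9.8,"ty":0.0,"tz":-6.2,"jaw":0},
{"rx":-0.0,"ry":1.5,"rz":0.0,"tx":-9.9,"ty":-0.0,"tz":-6.0,"jaw":0},
{"rx":0.0,"ry":1.5,"rz":0.0,"tx":-10.1,"ty":0.0,"tz":-5.7,"jaw":0},
{"rx":-0.0,"ry":1.5,"rz":0.0,"tx":-10.2,"ty":-0.0,"tz":-5.4,"jaw":0},
{"rx":0.0,"ry":1.5,"rz":0.0,"tx":-10.3,"ty":0.0,"tz":-5.1,"jaw":0},
{"rx":-0.0,"ry":1.5,"rz":0.0,"tx":-10.5,"ty":-0.0,"tz":-4.8,"jaw":0},
```

View pics/c5.png

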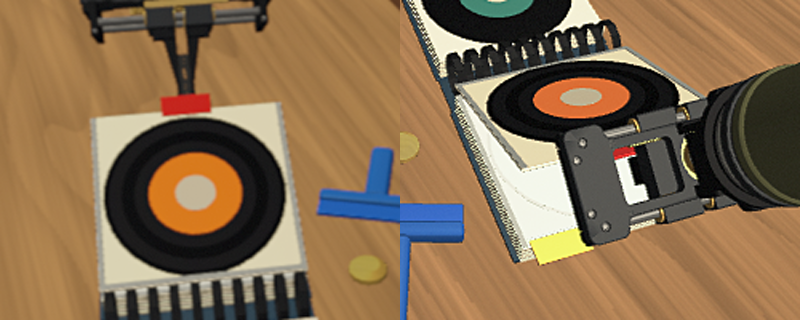

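Leaf is rising on the fingertips while the yellow leaf stays. Continue.

```bash
python3 -m pendant '[{"rx":0,"ry":0.5,"rz":0,"tx":-3.7,"ty":-1,"tz":-3.6,"jaw":0},{"rx":0,"ry":1.5,"rz":0,"tx":-9.6,"ty":0,"tz":-6.5,"jaw":0},{"rx":0,"ry":1.5,"rz":0,"tx":-9.8,"ty":0,"tz":-6.2,"jaw":0},{"rx":0,"ry":1.5,"rz":0,"tx":-9.9,"ty":0,"tz":-6,"jaw":0},{"rx":0,"ry":1.5,"rz":0,"tx":-10.1,"ty":0,"tz":-5.7,"jaw":0},{"rx":0,"ry":1.5,"rz":0,"tx":-10.2,"ty":0,"tz":-5.4,"jaw":0},{"rx":0,"ry":1.5,"rz":0,"tx":-10.3,"ty":0,"tz":-5.1,"jaw":0},{"rx":0,"ry":1.5,"rz":0,"tx":-10.5,"ty":0,"tz":-4.8,"jaw":0},{"rx":0,"ry":0,"rz":0,"tx":0,"ty":0,"tz":0,"jaw":0}]'
python3 - <<'E'
from h import *
a=snap('side','side6')['img'][60:320,120:430];b=snap('scene','scene6')['img'][120:380,250:560]
cv2.imwrite('pics/c6.png',np.hstack([cv2.resize(q,(400,335),interpolation=2) for q in (a,b)])[:,:,::-1])
E
python3 gen.py 45 85 15
```

```text
time_s: 5.53
tool_pos: [0.5744, 0.1403, 0.1617]
tool_rot: [-179.9, 23.6, 77.9]
force: [0.4, -1.1, 0.7]
grip_width: 0.0004
t 5.6333 tip x/out/up [ -0.9 171.9 148.9] alpha 66.3 F abk [-0.5  0.1  0.5] q6 87.3
[([172.0, 150.0], np.float64(66.4)), ([128.0, 187.0], np.float64(73.5)), ([77.0, 211.0], np.float64(80.6))]
{"rx":-0.1,"ry":0.0,"rz":0.2,"tx":-0.2,"ty":-0.0,"tz":-1.1,"jaw":0},
{"rx":-0.0,"ry":1.4,"rz":-0.0,"tx":-10.1,"ty":0.0,"tz":-4.3,"jaw":0},
{"rx":0.0,"ry":1.4,"rz":-0.0,"tx":-10.2,"ty":0.0,"tz":-4.0,"jaw":0},
{"rx":-0.0,"ry":1.4,"rz":0.0,"tx":-10.2,"ty":-0.0,"tz":-3.8,"jaw":0},
{"rx":-0.0,"ry":1.4,"rz":0.0,"tx":-10.3,"ty":-0.0,"tz":-3.5,"jaw":0},
{"rx":0.0,"ry":1.4,"rz":-0.0,"tx":-10.4,"ty":0.0,"tz":-3.2,"jaw":0},
{"rx":0.0,"ry":1.4,"rz":0.0,"tx":-10.5,"ty":-0.0,"tz":-2.9,"jaw":0},
{"rx":-0.0,"ry":1.4,"rz":-0.0,"tx":-10.5,"ty":0.0,"tz":-2.7,"jaw":0},
{"rx":-0.0,"ry":1.4,"rz":0.0,"tx":-10.6,"ty":0.0,"tz":-2.4,"jaw":0},
{"rx":-0.0,"ry":1.4,"rz":-0.0,"tx":-10.6,"ty":-0.0,"tz":-2.1,"jaw":0},
{"rx":0.0,"ry":1.4,"rz":-0.0,"tx":-10.7,"ty":0.0,"tz":-1.8,"jaw":0},
{"rx":0.0,"ry":1.4,"rz":0.0,"tx":-10.7,"ty":-0.0,"tz":-1.5,"jaw":0},
{"rx":-0.0,"ry":1.4,"rz":-0.0,"tx":-10.7,"ty":-0.0,"tz":-1.2,"jaw":0},
{"rx":0.0,"ry":1.4,"rz":0.0,"tx":-10.8,"ty":0.0,"tz":-1.0,"jaw":0},
{"rx":0.0,"ry":1.4,"rz":-0.0,"tx":-10.8,"ty":0.0,"tz":-0.7,"jaw":0},
```

View pics/c6.png

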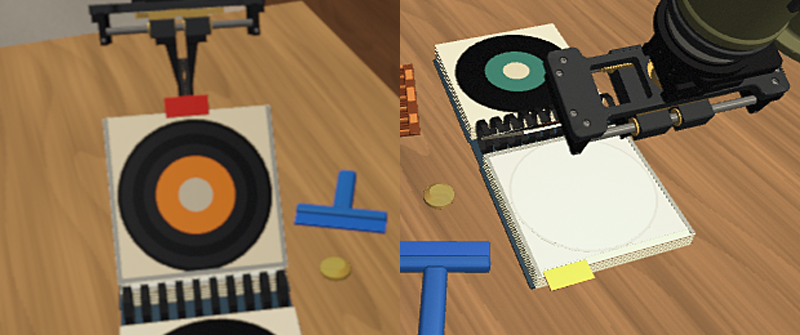

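```bash
python3 -m pendant '[{"rx":0,"ry":1.4,"rz":0,"tx":-10.1,"ty":0,"tz":-5,"jaw":0},{"rx":0,"ry":1.4,"rz":0,"tx":-10.2,"ty":0,"tz":-4,"jaw":0},{"rx":0,"ry":1.4,"rz":0,"tx":-10.2,"ty":0,"tz":-3.8,"jaw":0},{"rx":0,"ry":1.4,"rz":0,"tx":-10.3,"ty":0,"tz":-3.5,"jaw":0},{"rx":0,"ry":1.4,"rz":0,"tx":-10.4,"ty":0,"tz":-3.2,"jaw":0},{"rx":0,"ry":1.4,"rz":0,"tx":-10.5,"ty":0,"tz":-2.9,"jaw":0},{"rx":0,"ry":1.4,"rz":0,"tx":-10.5,"ty":0,"tz":-2.7,"jaw":0},{"rx":0,"ry":1.4,"rz":0,"tx":-10.6,"ty":0,"tz":-2.4,"jaw":0},{"rx":0,"ry":1.4,"rz":0,"tx":-10.6,"ty":0,"tz":-2.1,"jaw":0},{"rx":0,"ry":1.4,"rz":0,"tx":-10.7,"ty":0,"tz":-1.8,"jaw":0},{"rx":0,"ry":0,"rz":0,"tx":0,"ty":0,"tz":0,"jaw":0}]'
python3 - <<'E'
from h import *
a=snap('side','side7')['img'][20:320,120:430];b=snap('scene','scene7')['img'][80:380,250:560]
cv2.imwrite('pics/c7.png',np.hstack([cv2.resize(q,(400,387),interpolation=2) for q in (a,b)])[:,:,::-1])
E
python3 gen.py 74 114 15
```

```text
time_s: 6.55
tool_pos: [0.5553, 0.0524, 0.2199]
tool_rot: [-179.8, 9.8, 77.9]
force: [0.8, -1.8, -0.7]
grip_width: 0.0002
t 6.65 tip x/out/up [ -0.6  78.2 210.1] alpha 80.3 F abk [0.3 0.4 0.5] q6 82.6
[([76.0, 212.0], np.float64(80.8)), ([20.0, 222.0], np.float64(88.0)), ([-34.0, 212.0], np.float64(90.0))]
{"rx":-0.2,"ry":0.6,"rz":0.2,"tx":-2.6,"ty":-0.3,"tz":-1.2,"jaw":0},
{"rx":-0.0,"ry":1.4,"rz":0.0,"tx":-10.7,"ty":0.0,"tz":-1.5,"jaw":0},
{"rx":0.0,"ry":1.4,"rz":0.0,"tx":-10.8,"ty":0.0,"tz":-1.2,"jaw":0},
{"rx":-0.0,"ry":1.4,"rz":-0.0,"tx":-10.8,"ty":-0.0,"tz":-0.9,"jaw":0},
{"rx":0.0,"ry":1.4,"rz":0.0,"tx":-10.8,"ty":-0.0,"tz":-0.6,"jaw":0},
{"rx":0.0,"ry":1.4,"rz":-0.0,"tx":-11.2,"ty":0.0,"tz":-0.2,"jaw":0},
{"rx":-0.0,"ry":1.4,"rz":0.0,"tx":-10.5,"ty":0.0,"tz":1.1,"jaw":0},
{"rx":-0.0,"ry":0.6,"rz":0.0,"tx":-10.7,"ty":-0.0,"tz":1.6,"jaw":0},
{"rx":0.0,"ry":0.0,"rz":0.0,"tx":-10.8,"ty":0.0,"tz":2.1,"jaw":0},
{"rx":0.0,"ry":0.0,"rz":0.0,"tx":-10.6,"ty":-0.0,"tz":2.6,"jaw":0},
{"rx":0.0,"ry":0.0,"rz":0.0,"tx":-10.4,"ty":-0.0,"tz":3.1,"jaw":0},
{"rx":0.0,"ry":0.0,"rz":0.0,"tx":-10.2,"ty":0.0,"tz":3.6,"jaw":0},
{"rx":0.0,"ry":0.0,"rz":0.0,"tx":-10.0,"ty":0.0,"tz":4.1,"jaw":0},
{"rx":0.0,"ry":0.0,"rz":0.0,"tx":-9.7,"ty":-0.0,"tz":4.6,"jaw":0},
{"rx":0.0,"ry":0.0,"rz":0.0,"tx":-9.4,"ty":0.0,"tz":5.1,"jaw":0},
```

View pics/c7.png

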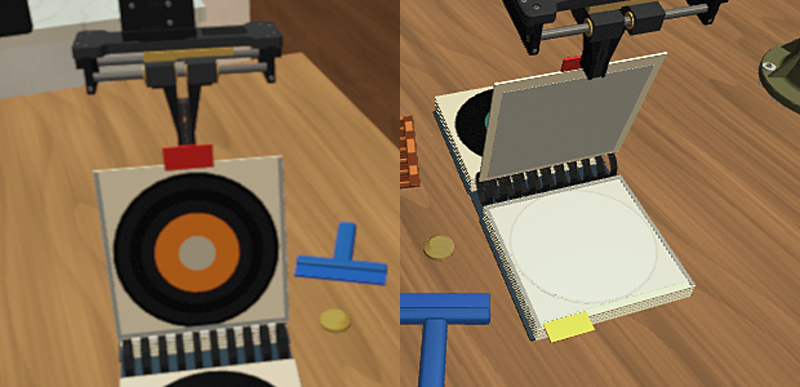

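```bash
python3 -m pendant '[{"rx":0,"ry":0.6,"rz":0,"tx":-2.6,"ty":0,"tz":-1.2,"jaw":0},{"rx":0,"ry":1.4,"rz":0,"tx":-10.7,"ty":0,"tz":-1.5,"jaw":0},{"rx":0,"ry":1.4,"rz":0,"tx":-10.8,"ty":0,"tz":-1.2,"jaw":0},{"rx":0,"ry":1.4,"rz":0,"tx":-10.8,"ty":0,"tz":-0.9,"jaw":0},{"rx":0,"ry":1.4,"rz":0,"tx":-10.8,"ty":0,"tz":-0.6,"jaw":0},{"rx":0,"ry":1.4,"rz":0,"tx":-11.2,"ty":0,"tz":-0.2,"jaw":0},{"rx":0,"ry":1.4,"rz":0,"tx":-10.5,"ty":0,"tz":1.1,"jaw":0},{"rx":0,"ry":0.6,"rz":0,"tx":-10.7,"ty":0,"tz":1.6,"jaw":0},{"rx":0,"ry":0,"rz":0,"tx":-10.8,"ty":0,"tz":2.1,"jaw":0},{"rx":0,"ry":0,"rz":0,"tx":-10.6,"ty":0,"tz":2.6,"jaw":0},{"rx":0,"ry":0,"rz":0,"tx":0,"ty":0,"tz":0,"jaw":0}]'
python3 - <<'E'
from h import *
a=snap('side','side8')['img'][20:420,100:500];b=snap('scene','scene8')['img'][40:440,200:600]
cv2.imwrite('pics/c8.png',np.hstack([cv2.resize(q,(400,400),interpolation=2) for q in (a,b)])[:,:,::-1])
E
python3 gen.py 100 140 15
```

```text
time_s: 7.57
tool_pos: [0.5345, -0.0433, 0.2239]
tool_rot: [-179.7, 0.2, 78.0]
force: [-0.1, -0.9, -1.4]
grip_width: 0.0005
t 7.6667 tip x/out/up [ -0.4 -23.8 215.8] alpha 89.9 F abk [ 0.3  0.5 -0.1] q6 79.0
[([-25.0, 215.0], np.float64(90.0)), ([-75.0, 194.0], np.float64(90.0)), ([-117.0, 164.0], np.float64(90.0))]
{"rx":-0.3,"ry":0.1,"rz":0.2,"tx":-1.0,"ty":-0.5,"tz":0.6,"jaw":0},
{"rx":0.0,"ry":0.0,"rz":0.0,"tx":-10.4,"ty":0.0,"tz":3.2,"jaw":0},
{"rx":0.0,"ry":0.0,"rz":0.0,"tx":-10.2,"ty":-0.0,"tz":3.7,"jaw":0},
{"rx":0.0,"ry":0.0,"rz":0.0,"tx":-9.9,"ty":0.0,"tz":4.2,"jaw":0},
{"rx":0.0,"ry":0.0,"rz":0.0,"tx":-9.7,"ty":-0.0,"tz":4.6,"jaw":0},
{"rx":0.0,"ry":0.0,"rz":0.0,"tx":-9.4,"ty":0.0,"tz":5.1,"jaw":0},
{"rx":0.0,"ry":0.0,"rz":0.0,"tx":-9.1,"ty":-0.0,"tz":5.5,"jaw":0},
{"rx":0.0,"ry":0.0,"rz":0.0,"tx":-8.7,"ty":-0.0,"tz":6.0,"jaw":0},
{"rx":0.0,"ry":0.0,"rz":0.0,"tx":-8.6,"ty":0.0,"tz":6.0,"jaw":0},
{"rx":0.0,"ry":0.0,"rz":0.0,"tx":-8.3,"ty":-0.0,"tz":6.4,"jaw":0},
{"rx":0.0,"ry":0.0,"rz":0.0,"tx":-7.9,"ty":0.0,"tz":6.8,"jaw":0},
{"rx":0.0,"ry":0.0,"rz":0.0,"tx":-7.5,"ty":-0.0,"tz":7.1,"jaw":0},
{"rx":0.0,"ry":0.0,"rz":0.0,"tx":-7.1,"ty":0.0,"tz":7.5,"jaw":0},
{"rx":0.0,"ry":0.0,"rz":0.0,"tx":-6.7,"ty":0.0,"tz":7.8,"jaw":0},
{"rx":0.0,"ry":0.0,"rz":0.0,"tx":-6.3,"ty":0.0,"tz":8.1,"jaw":0},
```

View pics/c8.png

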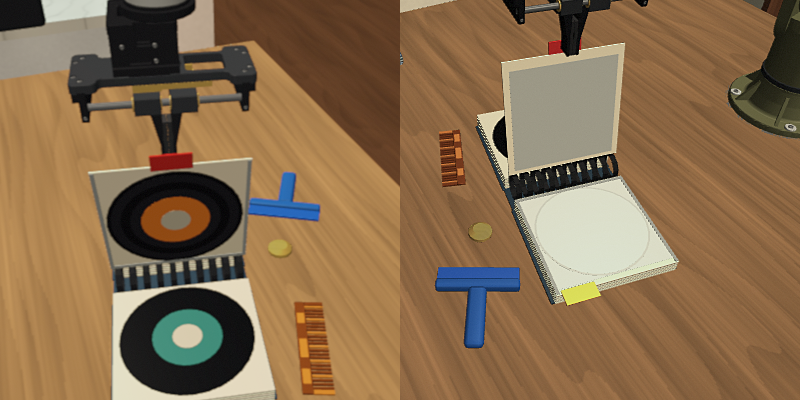

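```bash
python3 -m pendant '[{"rx":0,"ry":0,"rz":0,"tx":-11,"ty":-0.5,"tz":3.6,"jaw":0},{"rx":0,"ry":0,"rz":0,"tx":-10.2,"ty":0,"tz":3.7,"jaw":0},{"rx":0,"ry":0,"rz":0,"tx":-9.9,"ty":0,"tz":4.2,"jaw":0},{"rx":0,"ry":0,"rz":0,"tx":-9.7,"ty":0,"tz":4.6,"jaw":0},{"rx":0,"ry":0,"rz":0,"tx":-9.4,"ty":0,"tz":5.1,"jaw":0},{"rx":0,"ry":0,"rz":0,"tx":-9.1,"ty":0,"tz":5.5,"jaw":0},{"rx":0,"ry":0,"rz":0,"tx":-8.7,"ty":0,"tz":6,"jaw":0},{"rx":0,"ry":0,"rz":0,"tx":-8.6,"ty":0,"tz":6,"jaw":0},{"rx":0,"ry":0,"rz":0,"tx":-8.3,"ty":0,"tz":6.4,"jaw":0},{"rx":0,"ry":0,"rz":0,"tx":-7.9,"ty":0,"tz":6.8,"jaw":0},{"rx":0,"ry":0,"rz":0,"tx":-7.5,"ty":0,"tz":7.1,"jaw":0},{"rx":0,"ry":0,"rz":0,"tx":0,"ty":0,"tz":0,"jaw":0}]'
python3 - <<'E'
from h import *
a=snap('side','side9')['img'][20:480,60:500];b=snap('scene','scene9')['img'][0:400,200:600]
cv2.imwrite('pics/c9.png',np.hstack([cv2.resize(q,(400,400),interpolation=2) for q in (a,b)])[:,:,::-1])
E
python3 gen.py 132 170 14
```

```text
time_s: 8.67
tool_pos: [0.512, -0.1412, 0.164]
tool_rot: [-179.6, 0.1, 77.9]
force: [0.4, -0.1, 0.9]
grip_width: 0.0006
t 8.7667 tip x/out/up [  -0.9 -124.8  156.9] alpha 89.9 F abk [0.1 0.8 0.2] q6 72.2
[([-126.0, 155.0], np.float64(90.0)), ([-152.0, 122.0], np.float64(90.0)), ([-171.0, 86.0], np.float64(90.0)), ([-182.0, 46.0], np.float64(90.0))]
{"rx":-0.3,"ry":0.1,"rz":0.2,"tx":-1.2,"ty":-0.0,"tz":1.7,"jaw":0},
{"rx":0.0,"ry":0.0,"rz":0.0,"tx":-7.2,"ty":0.0,"tz":7.7,"jaw":0},
{"rx":0.0,"ry":0.0,"rz":0.0,"tx":-6.8,"ty":-0.0,"tz":8.0,"jaw":0},
{"rx":0.0,"ry":0.0,"rz":0.0,"tx":-6.3,"ty":0.0,"tz":8.3,"jaw":0},
{"rx":0.0,"ry":0.0,"rz":0.0,"tx":-5.9,"ty":-0.0,"tz":8.6,"jaw":0},
{"rx":0.0,"ry":0.0,"rz":0.0,"tx":-5.4,"ty":0.0,"tz":8.9,"jaw":0},
{"rx":0.0,"ry":0.0,"rz":0.0,"tx":-4.9,"ty":0.0,"tz":9.1,"jaw":0},
{"rx":0.0,"ry":0.0,"rz":0.0,"tx":-4.5,"ty":-0.0,"tz":9.3,"jaw":0},
{"rx":0.0,"ry":0.0,"rz":0.0,"tx":-4.0,"ty":0.0,"tz":9.5,"jaw":0},
{"rx":0.0,"ry":0.0,"rz":0.0,"tx":-3.4,"ty":-0.0,"tz":9.7,"jaw":0},
{"rx":0.0,"ry":0.0,"rz":0.0,"tx":-2.9,"ty":0.0,"tz":9.8,"jaw":0},
{"rx":0.0,"ry":0.0,"rz":0.0,"tx":-2.4,"ty":-0.0,"tz":9.9,"jaw":0},
{"rx":0.0,"ry":0.0,"rz":0.0,"tx":-1.9,"ty":0.0,"tz":10.0,"jaw":0},
{"rx":0.0,"ry":0.0,"rz":0.0,"tx":-1.4,"ty":-0.0,"tz":10.0,"jaw":0},
```

View pics/c9.png

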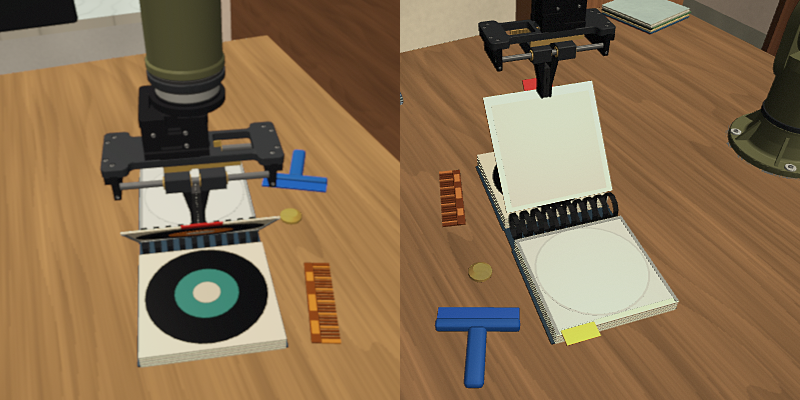

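```bash
python3 -m pendant '[{"rx":0,"ry":0,"rz":0,"tx":-8,"ty":0,"tz":8.5,"jaw":0},{"rx":0,"ry":0,"rz":0,"tx":-6.8,"ty":0,"tz":8,"jaw":0},{"rx":0,"ry":0,"rz":0,"tx":-6.3,"ty":0,"tz":8.3,"jaw":0},{"rx":0,"ry":0,"rz":0,"tx":-5.9,"ty":0,"tz":8.6,"jaw":0},{"rx":0,"ry":0,"rz":0,"tx":-5.4,"ty":0,"tz":8.9,"jaw":0},{"rx":0,"ry":0,"rz":0,"tx":-4.9,"ty":0,"tz":9.1,"jaw":0},{"rx":0,"ry":0,"rz":0,"tx":-4.5,"ty":0,"tz":9.3,"jaw":0},{"rx":0,"ry":0,"rz":0,"tx":-4,"ty":0,"tz":9.5,"jaw":0},{"rx":0,"ry":0,"rz":0,"tx":-3.4,"ty":0,"tz":9.7,"jaw":0},{"rx":0,"ry":0,"rz":0,"tx":-2.9,"ty":0,"tz":9.8,"jaw":0},{"rx":0,"ry":0,"rz":0,"tx":-2.4,"ty":0,"tz":9.9,"jaw":0},{"rx":0,"ry":0,"rz":0,"tx":0,"ty":0,"tz":0,"jaw":0}]'
python3 - <<'E'
from h import *
a=snap('side','side10')['img'][20:480,60:500];b=snap('scene','scene10')['img'][0:400,200:600]
cv2.imwrite('pics/c10.png',np.hstack([cv2.resize(q,(400,400),interpolation=2) for q in (a,b)])[:,:,::-1])
E
python3 gen.py 167 180 8
```

```text
time_s: 9.77
tool_pos: [0.5002, -0.1926, 0.0639]
tool_rot: [-179.6, 0.1, 78.1]
force: [-0.1, 0.7, -0.5]
grip_width: 0.0002
t 9.8667 tip x/out/up [  -1.1 -179.    57.3] alpha 89.9 F abk [-0.2  0.4  0.3] q6 60.9
[([-182.0, 47.0], np.float64(90.0)), ([-183.0, 34.0], np.float64(90.0)), ([-184.0, 21.0], np.float64(90.0)), ([-184.0, 8.0], np.float64(90.0))]
{"rx":-0.3,"ry":0.1,"rz":0.2,"tx":-2.7,"ty":0.2,"tz":10.8,"jaw":0},
{"rx":0.0,"ry":0.0,"rz":0.0,"tx":-1.0,"ty":0.0,"tz":6.4,"jaw":0},
{"rx":0.0,"ry":0.0,"rz":0.0,"tx":-0.7,"ty":-0.0,"tz":6.4,"jaw":0},
{"rx":0.0,"ry":0.0,"rz":0.0,"tx":-0.5,"ty":0.0,"tz":6.4,"jaw":0},
{"rx":0.0,"ry":0.0,"rz":0.0,"tx":-0.3,"ty":-0.0,"tz":6.4,"jaw":0},
{"rx":0.0,"ry":0.0,"rz":0.0,"tx":-0.1,"ty":0.0,"tz":6.4,"jaw":0},
{"rx":0.0,"ry":0.0,"rz":0.0,"tx":0.1,"ty":-0.0,"tz":6.4,"jaw":0},
{"rx":0.0,"ry":0.0,"rz":0.0,"tx":0.3,"ty":0.0,"tz":6.3,"jaw":0},
```

View pics/c10.png

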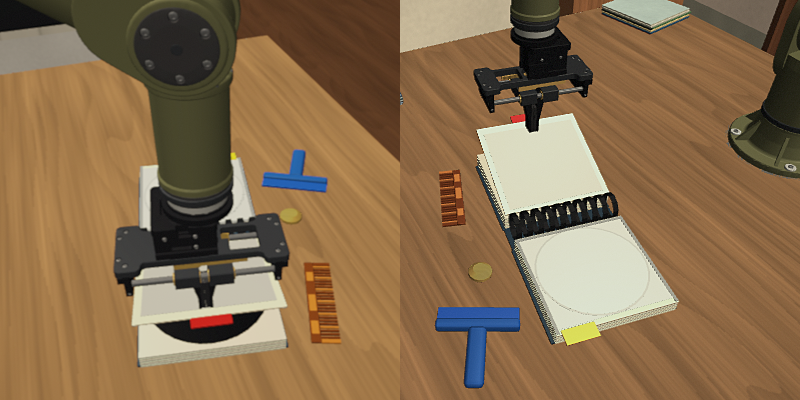

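```bash
python3 -m pendant '[{"rx":0,"ry":0,"rz":0,"tx":-1,"ty":0,"tz":7,"jaw":0},{"rx":0,"ry":0,"rz":0,"tx":-1,"ty":0,"tz":7,"jaw":0},{"rx":0,"ry":0,"rz":0,"tx":-1,"ty":0,"tz":6.5,"jaw":0},{"rx":0,"ry":0,"rz":0,"tx":-1,"ty":0,"tz":6.5,"jaw":0},{"rx":0,"ry":0,"rz":0,"tx":0,"ty":0,"tz":6,"jaw":0},{"rx":0,"ry":0,"rz":0,"tx":0,"ty":0,"tz":6,"jaw":0},{"rx":0,"ry":0,"rz":0,"tx":0,"ty":0,"tz":3,"jaw":0},{"rx":0,"ry":0,"rz":0,"tx":0,"ty":0,"tz":0,"jaw":0},{"rx":0,"ry":0,"rz":0,"tx":0,"ty":0,"tz":0,"jaw":0}]'; python3 gen.py
python3 -m pendant '[{"rx":0,"ry":0,"rz":0,"tx":0,"ty":0,"tz":2,"jaw":0},{"rx":0,"ry":0,"rz":0,"tx":0,"ty":0,"tz":2,"jaw":0},{"rx":0,"ry":0,"rz":0,"tx":0,"ty":0,"tz":0,"jaw":0},{"rx":0,"ry":0,"rz":0,"tx":0,"ty":0,"tz":0,"jaw":0}]'; python3 gen.py
```

```text
time_s: 10.62
tool_pos: [0.5009, -0.1965, 0.0242]
tool_rot: [-179.8, 0.1, 78.1]
force: [0.6, 0.4, 0.4]
grip_width: 0.0002
t 10.6167 tip x/out/up [  -1.  -183.2   15.7] alpha 89.9 F abk [0.5 0.5 0.4] q6 56.1
time_s: 10.95
tool_pos: [0.501, -0.1966, 0.0204]
tool_rot: [-179.8, 0.1, 78.1]
force: [0.2, -0.5, -0.4]
grip_width: 0.0004
t 10.95 tip x/out/up [  -0.9 -183.2   11.9] alpha 89.9 F abk [ 0.3 -0.4 -0.4] q6 55.7
```

```bash
python3 -m pendant '[{"rx":0,"ry":0,"rz":0,"tx":0,"ty":0,"tz":2,"jaw":0},{"rx":0,"ry":0,"rz":0,"tx":0,"ty":0,"tz":2,"jaw":0},{"rx":0,"ry":0,"rz":0,"tx":0,"ty":0,"tz":2,"jaw":0},{"rx":0,"ry":0,"rz":0,"tx":0,"ty":0,"tz":0,"jaw":0},{"rx":0,"ry":0,"rz":0,"tx":0,"ty":0,"tz":0,"jaw":0}]'; python3 gen.py
python3 - <<'E'
from h import *
a=snap('side','side11')['img'][20:480,60:500];b=snap('scene','scene11')['img'][0:400,200:600]
cv2.imwrite('pics/c11.png',np.hstack([cv2.resize(q,(400,400),interpolation=2) for q in (a,b)])[:,:,::-1])
E
```

```text
time_s: 11.37
tool_pos: [0.5008, -0.1965, 0.0142]
tool_rot: [-179.8, 0.1, 78.1]
force: [-0.1, -0.7, -0.6]
grip_width: 0.0001
t 11.3667 tip x/out/up [  -1.1 -183.2    5.7] alpha 89.9 F abk [ 0.1 -0.7 -0.6] q6 55.0
```

View pics/c11.png

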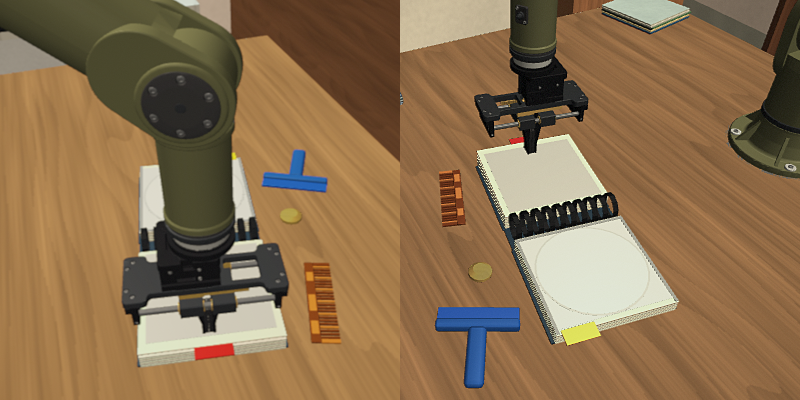

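Nearly flat. Small 1 mm steps until the contact force is felt.

```bash
python3 -m pendant '[{"rx":0,"ry":0,"rz":0,"tx":0,"ty":0,"tz":1,"jaw":0},{"rx":0,"ry":0,"rz":0,"tx":0,"ty":0,"tz":1,"jaw":0},{"rx":0,"ry":0,"rz":0,"tx":0,"ty":0,"tz":0,"jaw":0},{"rx":0,"ry":0,"rz":0,"tx":0,"ty":0,"tz":0,"jaw":0}]'; python3 -m pendant '[{"rx":0,"ry":0,"rz":0,"tx":0,"ty":0,"tz":1,"jaw":0},{"rx":0,"ry":0,"rz":0,"tx":0,"ty":0,"tz":0,"jaw":0},{"rx":0,"ry":0,"rz":0,"tx":0,"ty":0,"tz":0,"jaw":0}]'; python3 gen.py
```

```text
time_s: 11.8
tool_pos: [0.5009, -0.1966, 0.0124]
tool_rot: [-179.8, 0.1, 78.1]
force: [-0.9, 0.3, 0.6]
grip_width: 0.0007
time_s: 12.05
tool_pos: [0.5009, -0.1966, 0.0114]
tool_rot: [-179.8, 0.1, 78.1]
force: [-0.1, -0.3, -0.1]
grip_width: 0.0005
t 12.05 tip x/out/up [  -1.  -183.3    2.9] alpha 89.9 F abk [-0.1 -0.4 -0.1] q6 54.6
```

```bash
python3 -m pendant '[{"rx":0,"ry":0,"rz":0,"tx":0,"ty":0,"tz":0.7,"jaw":0},{"rx":0,"ry":0,"rz":0,"tx":0,"ty":0,"tz":0,"jaw":0},{"rx":0,"ry":0,"rz":0,"tx":0,"ty":0,"tz":0,"jaw":0}]'; python3 -m pendant '[{"rx":0,"ry":0,"rz":0,"tx":0,"ty":0,"tz":0.7,"jaw":0},{"rx":0,"ry":0,"rz":0,"tx":0,"ty":0,"tz":0,"jaw":0},{"rx":0,"ry":0,"rz":0,"tx":0,"ty":0,"tz":0,"jaw":0}]'; python3 gen.py
```

```text
time_s: 12.3
tool_pos: [0.5009, -0.1966, 0.0107]
tool_rot: [-179.8, 0.1, 78.1]
force: [-0.9, 0.1, 0.3]
grip_width: 0.0006
time_s: 12.55
tool_pos: [0.5009, -0.1966, 0.01]
tool_rot: [-179.8, 0.1, 78.1]
force: [-0.6, -0.4, 0.0]
grip_width: 0.0007
t 12.55 tip x/out/up [  -1.  -183.3    1.5] alpha 89.9 F abk [-0.5 -0.5  0. ] q6 54.5
```

```bash
python3 -m pendant '[{"rx":0,"ry":0,"rz":0,"tx":0,"ty":0,"tz":0.7,"jaw":0},{"rx":0,"ry":0,"rz":0,"tx":0,"ty":0,"tz":0,"jaw":0},{"rx":0,"ry":0,"rz":0,"tx":0,"ty":0,"tz":0,"jaw":0}]';  python3 -m pendant '[{"rx":0,"ry":0,"rz":0,"tx":0,"ty":0,"tz":-5,"jaw":0},{"rx":0,"ry":0,"rz":0,"tx":0,"ty":0,"tz":-20,"jaw":0},{"rx":0,"ry":0,"rz":0,"tx":0,"ty":0,"tz":-35,"jaw":0},{"rx":0,"ry":0,"rz":0,"tx":0,"ty":0,"tz":-40,"jaw":0},{"rx":0,"ry":0,"rz":0,"tx":40,"ty":0,"tz":0,"jaw":0},{"rx":0,"ry":0,"rz":0,"tx":40,"ty":0,"tz":0,"jaw":0},{"rx":0,"ry":0,"rz":0,"tx":40,"ty":0,"tz":0,"jaw":0},{"rx":0,"ry":0,"rz":0,"tx":40,"ty":0,"tz":0,"jaw":0},{"rx":0,"ry":0,"rz":0,"tx":40,"ty":0,"tz":0,"jaw":0},{"rx":0,"ry":0,"rz":0,"tx":40,"ty":0,"tz":0,"jaw":0},{"rx":0,"ry":0,"rz":0,"tx":40,"ty":0,"tz":-40,"jaw":0},{"rx":0,"ry":0,"rz":0,"tx":40,"ty":0,"tz":-40,"jaw":0},{"rx":0,"ry":0,"rz":0,"tx":0,"ty":0,"tz":0,"jaw":0},{"rx":0,"ry":0,"rz":0,"tx":0,"ty":0,"tz":0,"jaw":0}]'
python3 - <<'E'
from h import *
from plan import *
cs=snap('side','side12');cc=snap('scene','scene12')
A=cs['img'][20:480,60:500];B=cc['img'][0:400,200:600]
cv2.imwrite('pics/c12.png',np.hstack([cv2.resize(q,(400,400),interpolation=2) for q in (A,B)])[:,:,::-1])
for n,c in (('side',cs),('scene',cc)):
    P=np.array([px2w(c,u,v) for v in range(100,460,2) for u in range(150,500,2)])-o
    Q=np.stack([P@a,P@b,P@k],1)*1e3
    for y in range(-225,225,25):
        q=Q[(abs(Q[:,0])<80)&(abs(Q[:,1]-y)<8)&(abs(Q[:,2])<40)]
        if len(q): print(n,y,len(q),'up',np.median(q[:,2]).round(1))
E
```

```text
time_s: 12.8
tool_pos: [0.501, -0.1966, 0.0095]
tool_rot: [-179.8, 0.1, 78.1]
force: [-0.2, 0.6, 2.7]
grip_width: 0.0005
time_s: 13.97
tool_pos: [0.5646, 0.0986, 0.1699]
tool_rot: [-180.0, -0.0, 78.3]
force: [0.6, -0.9, -0.1]
grip_width: 0.0002
side -225 531 up -30.0
side -200 407 up 1.5
side -175 362 up 1.7
side -150 339 up 1.7
side -125 320 up 1.9
side -100 290 up 1.7
side -75 278 up 1.7
side -50 253 up 1.8
side -25 235 up 2.4
side 0 149 up 20.8
side 25 245 up -13.6
side 50 196 up -3.2
side 75 176 up -3.1
side 100 168 up -3.0
side 125 165 up -3.2
side 150 147 up -3.0
side 175 138 up -3.0
side 200 128 up -3.3
scene -225 23 up 0.7
scene -200 71 up 1.7
scene -175 76 up 2.0
scene -150 74 up 1.9
scene -125 100 up 1.9
scene -100 127 up 1.9
scene -75 128 up 1.9
scene -50 134 up 1.8
scene -25 171 up -0.8
scene 0 143 up 20.0
scene 25 202 up 1.0
scene 50 176 up -3.1
scene 75 179 up -2.9
scene 100 197 up -2.8
scene 125 219 up -2.8
scene 150 227 up -2.8
scene 175 245 up -2.9
scene 200 265 up -3.0
```

View pics/c12.png

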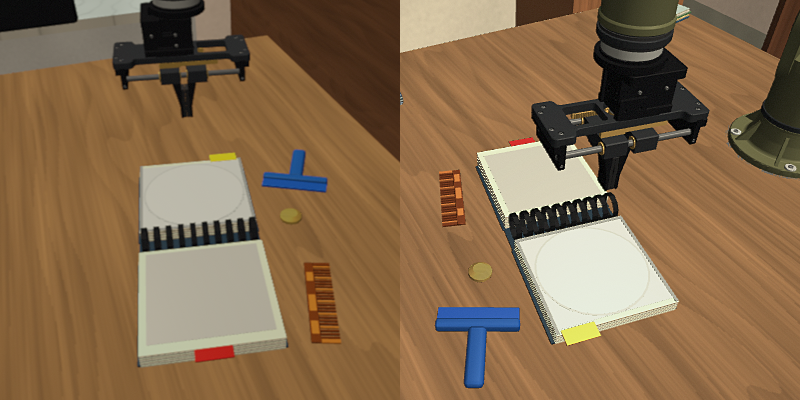

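Run:
```python
from h import *
a,b=load('scene0')['img'],load('scene12')['img']
for n,(u0,u1,v0,v1) in dict(comb=(230,272,165,235),adapter=(262,300,255,288),squeegee=(228,328,300,395),yellow=(355,410,315,352)).items():
    print(n,cv2.phaseCorrelate(np.float32(cv2.cvtColor(a[v0:v1,u0:u1],7)),np.float32(cv2.cvtColor(b[v0:v1,u0:u1],7))))
env.sign_off()
```

```text
comb ((0.505161930780794, 0.0012548636607618846), 0.9998905685948737)
adapter ((0.026301875464792346, 0.02088709093481711), 1.003271040527357)
squeegee ((0.020415707705431885, 0.018591970192858298), 0.9931802719831466)
yellow ((0.0024207833190281747, 0.023057553033115852), 1.0034387654066086)
the job is handed in; nothing more can be done
```

I turned the red-tabbed leaf over the comb spine and laid it flat on the other half, and handed the job in at about 14 s. The closed fingertips did all the pushing, on the tab and the back of the leaf. Force readings stayed at or below about 3 N.

**Last checks:**
- **Leaf position:** In both cameras' depth the turned leaf is level, its top about 1.5–2 mm above the spine line across its width, which matches lying fully down.
- **Next leaf and album:** The next leaf lies flat, about 3 mm below the spine line at every distance measured. Its yellow tab shows no movement between the first and last pictures. I did not measure the album's position separately.
- **Loose items:** Adapter and squeegee show no shift between the first and last pictures. The comb compared at 0.5 pixel sideways, which looks like a processing artefact because the pictures match almost exactly.
- **Robot:** The arm was clear of everything when I handed in.

**One disagreement:** The cameras showed the fingertips about 35 mm further back along the tool than the reported TCP and the stated tip reach imply. The gripper body was shifted by the same amount, so I took the reported TCP as wrong. I steered by the fingertips as seen, and the final touch-down on the leaf, at about the expected height, supported that.

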